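Pack away the paint-sample kit

TASK

Pack away the paint-sample kit: first draw the orange-knobbed stop pin up out of its bore and park it upright in the rack's side notch, resting on its collar, and only then push the steel follower towards the red backstop until the leaning panels all stand upright in a tight row against it, with the follower touching the row and every panel's edge flush with the aluminium fence. Also lay every filler spatula flat in the tray compartment of its own colour, straight and about midway along it, with the blade towards the white end. Leave the paint tin, the bottle and the cup where they stand.

Things in the scene. Friction and masses are not known exactly. Their poses are not given: they have to be found in the camera images.
- rack: Fixed plywood panel rack, origin on the bench; own frame in mm: base block x -115..50, y -100..110, deck 30 above the bench. Red backstop: inner face y 100, x -42..10, 70 above deck. Aluminium fence on the -x side: inner face x -36, y 45..100, 70 above deck. Open +x side, to push edges from. Dark notch block x -108..-42, y 50..110, 46 above deck. The row runs along y, follower on its -y side.
- corner (a point): Deck-level inside corner of fence and backstop; axes as the rack's. A panel upright and flush with the fence has its centre at x +36, z +40 mm from here, and the one against the backstop at y -3, the next -9 and so on. A gentle push (5 to 8 N) slides the panels to the fence, easiest while the follower is still 5 mm short of tight; a hard one lifts and shifts them.
- notch (a point): Pin's parking place, at the notch block's top; axes as the rack's. Slot 14 mm wide (y), open above and at the -x side, from x -23 to its blind end at x +7 mm from here, cut down to the deck. Parked, the pin's collar rests on the block's top and the pin's origin is 44 mm below this point.
- pin: Loose 60 g stop pin, origin at the shank's lower end, z up. Steel shank 10 mm diameter, z 0..44; collar 24 mm diameter, z 44..48; orange round knob 18 mm diameter, z 48..74, to grip. Starts in a bore at rack x -85, y -30 mm: 13 mm wide, 20 mm deep below the deck, pin standing on its bottom. There it blocks the follower's lug. Free once raised 20 mm.
- follower (a joint): Slide of the steel follower (a book-end), m: grows towards the backstop (rack +y). Starts at 0 to 0.006, range 0 to 0.085; about 1.5 N of friction, stays where left; the pin in its bore stops it at 0.016. With the row tight it reads 0.088 minus 0.006 per panel.
- follower_face (a point): Point on the follower's front face, which meets the panels, 40 mm above the deck; axes as the rack's. Upright plate x -34..10, 8 thick (from here to y -8), top 76 above the deck. Behind it a web 7 mm high, then at y -63..-75 a lug bar 17 high reaching out to the fence side. A closed gripper fits behind the plate, over the web, to push it towards +y.
- panel1: White painted plastic sample panel, loose, 72 x 6 (thickness, y) x 80 mm (height, z), about 50 g, origin at its centre. Starts leaning about 20 to 40 degrees, top towards the follower (rack -y), 3 to 15 mm off the fence. Panel 1 is nearest the backstop, 6 nearest the follower; 4, 5, 6 are always there, of 1, 2, 3 one to three.
- panel2: Blue painted plastic sample panel, loose, 72 x 6 (thickness, y) x 80 mm (height, z), about 50 g, origin at its centre. Starts leaning about 20 to 40 degrees, top towards the follower (rack -y), 3 to 15 mm off the fence. Panel 1 is nearest the backstop, 6 nearest the follower; 4, 5, 6 are always there, of 1, 2, 3 one to three.
- panel3: Yellow painted plastic sample panel, loose, 72 x 6 (thickness, y) x 80 mm (height, z), about 50 g, origin at its centre. Starts leaning about 20 to 40 degrees, top towards the follower (rack -y), 3 to 15 mm off the fence. Panel 1 is nearest the backstop, 6 nearest the follower; 4, 5, 6 are always there, of 1, 2, 3 one to three.
- panel4: Grey painted plastic sample panel, loose, 72 x 6 (thickness, y) x 80 mm (height, z), about 50 g, origin at its centre. Starts leaning about 20 to 40 degrees, top towards the follower (rack -y), 3 to 15 mm off the fence. Panel 1 is nearest the backstop, 6 nearest the follower; 4, 5, 6 are always there, of 1, 2, 3 one to three.
- panel5: Green painted plastic sample panel, loose, 72 x 6 (thickness, y) x 80 mm (height, z), about 50 g, origin at its centre. Starts leaning about 20 to 40 degrees, top towards the follower (rack -y), 3 to 15 mm off the fence. Panel 1 is nearest the backstop, 6 nearest the follower; 4, 5, 6 are always there, of 1, 2, 3 one to three.
- panel6: Red painted plastic sample panel, loose, 72 x 6 (thickness, y) x 80 mm (height, z), about 50 g, origin at its centre. Starts leaning about 20 to 40 degrees, top towards the follower (rack -y), 3 to 15 mm off the fence. Panel 1 is nearest the backstop, 6 nearest the follower; 4, 5, 6 are always there, of 1, 2, 3 one to three.
- tray: Fixed grey tray on the bench, origin on the bench under its centre, 168 (x) x 206 (y) mm, floor 5 mm above the bench. Four compartments along y, pitch 50, each 158 long (x) and 44 wide. End walls 21 mm above the bench, white at +x, grey at -x. Ribs between, 6 thick, top 18 above the bench, only in the last 37 mm at each end: the middle is open for fingers (open them little: neighbours are close).
- pad_red: Red floor of the tray compartment for the red spatula; origin on the tray floor at the foot of the white end wall, midway across the compartment; axes as the tray's (x towards the white wall, z up). The compartment's middle is at x -79 mm from here. Which compartment has which colour varies.
- spatula_red: Filler spatula with red handle, loose, 137 mm long, 60 g, may be absent. Origin on its underside near its balance point, x towards the blade, z up. Handle 16 mm wide, 10 mm thick, x -70..+20 mm (grip it across near the origin); flat steel blade 36 mm wide, 4 mm thick, x +17..+67 mm. Starts flat on the bench.
- pad_blue: Blue floor of the tray compartment for the blue spatula; origin on the tray floor at the foot of the white end wall, midway across the compartment; axes as the tray's (x towards the white wall, z up). The compartment's middle is at x -79 mm from here. Which compartment has which colour varies.
- spatula_blue: Filler spatula with blue handle, loose, 137 mm long, 60 g, may be absent. Origin on its underside near its balance point, x towards the blade, z up. Handle 16 mm wide, 10 mm thick, x -70..+20 mm (grip it across near the origin); flat steel blade 36 mm wide, 4 mm thick, x +17..+67 mm. Starts flat on the bench.
- pad_green: Green floor of the tray compartment for the green spatula; origin on the tray floor at the foot of the white end wall, midway across the compartment; axes as the tray's (x towards the white wall, z up). The compartment's middle is at x -79 mm from here. Which compartment has which colour varies.
- spatula_green: Filler spatula with green handle, loose, 137 mm long, 60 g, may be absent. Origin on its underside near its balance point, x towards the blade, z up. Handle 16 mm wide, 10 mm thick, x -70..+20 mm (grip it across near the origin); flat steel blade 36 mm wide, 4 mm thick, x +17..+67 mm. Starts flat on the bench.
- pad_yellow: Yellow floor of the tray compartment for the yellow spatula; origin on the tray floor at the foot of the white end wall, midway across the compartment; axes as the tray's (x towards the white wall, z up). The compartment's middle is at x -79 mm from here. Which compartment has which colour varies.
- spatula_yellow: Filler spatula with yellow handle, loose, 137 mm long, 60 g, may be absent. Origin on its underside near its balance point, x towards the blade, z up. Handle 16 mm wide, 10 mm thick, x -70..+20 mm (grip it across near the origin); flat steel blade 36 mm wide, 4 mm thick, x +17..+67 mm. Starts flat on the bench.
- paint_tin: Bystander: paint tin, 76 mm diameter, 80 mm tall, origin under its centre.
- hardener: Bystander: bottle, 48 mm diameter, 90 mm tall, origin under its centre.
- mixing_cup: Bystander: white cup, 70 mm diameter, 65 mm tall, origin under its centre.

How it is judged:
By the outcome, as a careful person would: the job done as asked, in the order asked, and still so for the second after the job is handed in, with the robot touching nothing.
Of panel1, panel2, panel3 only 1 to 3 are there at a start; the rules pass over those that are not, and their reading is None.
Of spatula_red, spatula_blue, spatula_green, spatula_yellow only 2 to 4 are there at a start; the rules pass over those that are not, and their reading is None.
At some moment in a run one of spatula_red, spatula_blue, spatula_green, spatula_yellow may be knocked a few centimetres aside while the robot is not near it.
It also fails if it takes over 210 s, if anything falls off the work surface, if the arm or the gripper's body presses on something with over 40 N, if the wrist force passes 120 N, or if a joint passes its speed limit or range.

ROBOT

A 6-joint arm with a two-finger parallel gripper is mounted at the origin on the work surface. World frame = base frame: x ahead of the robot, y to its left, z up, the work surface at z = 0. Lengths are in mm, angles in degrees, forces in N, time in s.
With the tool pointing down it reaches from about 375 to 975 mm from the base axis. Payload 3.8 kg.
Tool frame: the origin (TCP) lies between the finger pads; the fingertips stand 22 mm ahead of it and the grasp point (between the pads) lies 3 mm ahead of it; z points along the fingers, y is the line along which they close (so a half turn about z gives the same grasp; the last joint's range is limited). The gripper opens to 85 mm and grips with 20 to 120 N. Pads are 22 mm wide; open, the fingers measure 114 mm over their backs; the gripper's body (76 mm by 85 mm) begins 54 mm behind the grasp point. The pads swing forward as they close: fully open they stand 13 mm farther back than shut.
Start: joints at [-73.447, 15.12, 91.902, -0, 72.978, -2.114], TCP at [216.04, -639.488, 230.08] pointing down, gripper open.
Joint ranges: [-150.88, 150.88], [-54.13, 125.18], [17.81, 147.31], [-75.09, 255.09], [0, 152.58], [-146.25, 146.25]. Speed limits (degrees/s): [147.25, 147.25, 180, 180, 180, 180].

INTERFACE

Orientations are given as a 3x3 rotation matrix whose columns are the frame's x, y, z axes.
In Python, from rig import sense, snapshot, camera_model, job_done, find_in, regions_of, mark_of gives the robot as it stands.
- The arm moves only by the shell command python3 -m pendant 'ROWS' [OPENING] [FORCE]. ROWS is JSON, a list of rows, each an object of numbers: "dx", "dy", "dz": the shift along the tool's x, y, z in units of 25 mm (1.0 is 25 mm); "rx", "ry", "rz": the turn, a rotation vector about the tool's x, y, z in degrees. In form: [{"dx": .., "dy": .., "dz": .., "rx": .., "ry": .., "rz": ..}, ...]. A call has 1 to 10 rows; each row is the pose to reach, as a shift and turn from the pose commanded when the call began, along the tool's axes at that moment; what a row does not reach only later rows make up. A row lasts 1/10 s, in which the tool goes at most 50 mm and 8.59 degrees, less where a joint would pass 70% of its speed; a pose out of reach is approached as far as the arm can. A call with a gripper value outside its range is refused whole. OPENING is the opening, from 0 (shut) to 1 (fully open), set as the call begins (- or left out, the last holds). The fingers move at their own pace and stop on an object; FORCE is the grip in N (left out, the last holds). Time passes only in rows, so rows that repeat a pose let the fingers close. It gives the time, the measured TCP pose, the force, the opening and the grip force at its end, in the units of the state.
- sense(): the state, without advancing time (a new reading comes with each control period).
- snapshot(name): name is "side" or "top"; returns (picture, depth): 480x640x3 uint8, red, green, blue; 480x640 float32, mm along the optical axis (not along the pixel's ray), 0 where there is no reading.
- camera_model(name): a dict with "camera_matrix" (3x3 intrinsics, pixels), "distortion" ([k1, k2, p1, p2, k3] as OpenCV has them; the pictures are not rectified), "rvec" (rotation vector, rad) and "tvec" (3), from world to camera coordinates, as OpenCV has them. Camera axes: x right, y down, z forward; pixel columns grow to the right and rows downward; lengths in mm; the calibration is good to about 2 mm. A picture is of the moment at which its call begins. camera_model takes no time and is no camera call.
- job_done(): hands the job in; it is judged then, once.
Trained networks look in the newest picture that a camera, given by its name, has taken for a name from the list of things; names that differ only in an ending like _2 or _b are one class to them, and where a whole thing is asked for, a point or a joint stands for the part that bears it (a point fixed in the world has none). Each returns a list of dicts, best first, with "p" (0 to 1); they miss things now and then, are a little off and sometimes report something else, mostly with a low value. They report only what shows in the picture. A call takes as long as a camera call.
- find_in(camera, name): "centre" ([column, row] in pixels, amid what is visible of it).
- regions_of(camera, name): "mask" (480x640 bool, what is visible of it) and "centre" ([column, row] in pixels, amid what is visible of it).
- mark_of(camera, name): "centre" ([column, row] in pixels: a listed point, or the origin of a listed thing).
The state is a dict: "time_s": time; "joints": joint angles; "qvel": joint speeds; "tau": joint torques, N m; "ee_pos": TCP position; "tool_rot": TCP orientation; "contact_force": force on the tool from outside, world axes, zero at the start; "wrist_torque": the same for the moment, N m; "gripper_width": finger opening in mm; "finger_force": force on a finger pad.
Only numpy, scipy, OpenCV 4.12 (cv2) and the standard library are available. Lean on these libraries where they do the work, as an engineer would, in place of code of your own. Each camera call takes 0.05 s, during which the arm holds its last target. There are 200 camera calls.

## Working session

There is one attempt and no reset: what is moved stays moved. The work goes in short steps, Python scripts to look and compute and a shell command to move; the robot and the scene stay as the last step left them, time stands still between calls to the robot, and variables do not carry over. Pictures are saved under pics/ and viewed, at most 14 in all, crops included, and the job is handed in when it is done.

```bash
ls; mkdir -p pics
cat > h.py <<'E'
import numpy as np, cv2, json
from rig import *
def cam(n):
    m=camera_model(n); K=np.array(m["camera_matrix"],float); D=np.array(m["distortion"],float)
    R,_=cv2.Rodrigues(np.array(m["rvec"],float)); t=np.array(m["tvec"],float).ravel(); return K,D,R,t
def ray(n,px):
    K,D,R,t=cam(n); u=cv2.undistortPoints(np.array(px,float).reshape(-1,1,2),K,D).reshape(-1,2)
    d=np.c_[u,np.ones(len(u))]; return -R.T@t, d@R   # origin, dirs (world), camera depth 1
def onz(n,px,z):
    o,d=ray(n,px); return o+d*((z-o[2])/d[:,2])[:,None]
def cloud(n,dep,mask):
    v,u=np.nonzero(mask&(dep>0)); o,d=ray(n,np.c_[u,v]); return o+d*dep[v,u][:,None]
def proj(n,P):
    K,D,R,t=cam(n); return cv2.projectPoints(np.array(P,float).reshape(-1,1,3),cv2.Rodrigues(R)[0],t,K,D)[0].reshape(-1,2)
def save(n,im): cv2.imwrite("pics/"+n+".png",im[...,::-1])
E
python3 - <<'E'
from h import *
np.set_printoptions(precision=1,suppress=True)
for c in("top","side"):
    im,d=snapshot(c); save(c+"0",im); np.save(c+"0.npy",d)
    K,D,R,t=cam(c); print(c,K[0,0],-R.T@t,R[2])
for c in("top","side"):
  for n in["rack","corner","notch","pin","follower","follower_face","tray"]+["panel%d"%i for i in range(1,7)]+[a+b for a in("pad_","spatula_")for b in("red","blue","green","yellow")]+["paint_tin","hardener","mixing_cup"]:
    r=mark_of(c,n)
    print(c,n,[(np.round(x["centre"],1).tolist(),round(x["p"],2)) for x in r[:2]])
print(sense()["time_s"])
E
```

```text
pics
top 471.1304777933114 [496.8   5.6 965.9] [ 0.1 -0.  -1. ]
side 585.0420966715936 [549.1 712.6 902.9] [ 0.1 -0.7 -0.7]
top rack [([166.1, 292.7], 0.76)]
top corner [([115.5, 324.7], 0.74)]
top notch [([123.0, 348.2], 0.71)]
top pin [([187.4, 327.0], 0.49)]Traceback (most recent call last):
  File "<stdin>", line 8, in <module>
ValueError: it knows: corner, follower_face, hardener, mixing_cup, notch, pad_blue, pad_green, pad_red, pad_yellow, paint_tin, panel, pin, rack, spatula_blue, spatula_green, spatula_red, spatula_yellow, tray
```

Run:
```python
from h import *
np.set_printoptions(precision=1,suppress=True)
Z=dict(rack=0,corner=30,notch=76,pin=10,follower_face=70,tray=0,pad=5,spatula=0,paint_tin=0,hardener=0,mixing_cup=0)
for c in("top","side"):
  for n in["rack","corner","notch","pin","follower_face","tray","panel"]+[a+b for a in("pad_","spatula_")for b in("red","blue","green","yellow")]+["paint_tin","hardener","mixing_cup"]:
    z=Z.get(n,Z.get(n.split("_")[0],70))
    print(c,n,[(np.round(x["centre"],1).tolist(),round(x["p"],2),onz(c,x["centre"],z)[0,:2].round(1).tolist()) for x in mark_of(c,n)[:7 if n=="panel" else 2]])
print(sense()["time_s"])
```

```text
top rack [([166.1, 292.7], 0.76, [546.6, 265.5])]
top corner [([115.5, 324.7], 0.74, [483.1, 352.1])]
top notch [([123.0, 348.2], 0.71, [441.2, 319.1])]
top pin [([187.4, 327.0], 0.49, [478.0, 218.0])]
top follower_face [([149.5, 289.0], 0.83, [549.9, 277.9])]
top tray [([436.6, 292.6], 0.6, [547.4, -286.9])]
top panel [([122.2, 294.8], 0.84, [539.1, 328.0]), ([130.2, 294.6], 0.6, [539.4, 313.2]), ([132.9, 289.6], 0.54, [548.8, 308.7]), ([136.5, 285.2], 0.52, [557.1, 302.4])]
top pad_red [([398.3, 254.5], 0.81, [625.4, -209.1])]
top pad_blue [([421.4, 255.4], 0.72, [623.7, -256.9])]
top pad_green [([449.6, 254.3], 0.58, [626.2, -315.4])]
top pad_yellow [([468.0, 253.8], 0.57, [627.3, -353.6])]
top spatula_red [([304.8, 315.7], 0.85, [500.1, -16.1])]
top spatula_blue [([304.1, 286.8], 0.34, [558.8, -14.7])]
top spatula_green [([305.6, 282.8], 0.78, [567.0, -17.8])]
top spatula_yellow [([308.3, 246.0], 0.74, [643.4, -23.4]), ([129.2, 291.9], 0.42, [548.2, 339.5])]
top paint_tin [([235.3, 183.2], 0.7, [776.5, 130.1]), ([447.4, 255.7], 0.22, [623.9, -312.4])]
top hardener [([305.0, 178.4
[... 512 characters left out ...]
08.3, 198.5], 0.92, [624.8, -210.5]), ([294.9, 261.2], 0.58, [640.4, -30.4])]
side pad_blue [([373.3, 448.2], 0.64, [487.7, 346.6]), ([308.5, 183.0], 0.57, [627.4, -260.6])]
side pad_green [([310.6, 168.8], 0.81, [625.5, -309.1])]
side pad_yellow [([308.3, 152.3], 0.74, [634.5, -368.1])]
side spatula_red [([364.9, 269.5], 0.85, [500.8, -19.4])]
side spatula_blue []
side spatula_green [([328.5, 271.5], 0.84, [572.5, -11.1])]
side spatula_yellow [([295.4, 263.1], 0.79, [639.6, -29.7])]
side paint_tin [([209.6, 329.7], 0.56, [785.2, 135.8])]
side hardener [([219.9, 264.7], 0.65, [790.9, -18.6])]
side mixing_cup [([236.8, 212.6], 0.9, [777.7, -165.7]), ([372.1, 445.1], 0.68, [489.2, 339.5])]
2.1
```

View pics/top0.png

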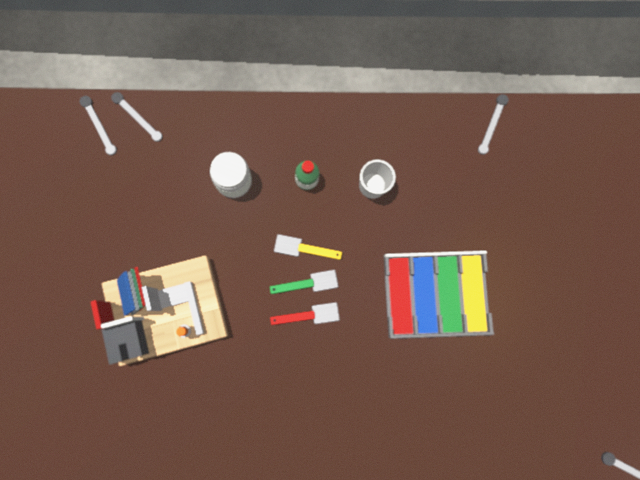

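View pics/side0.png

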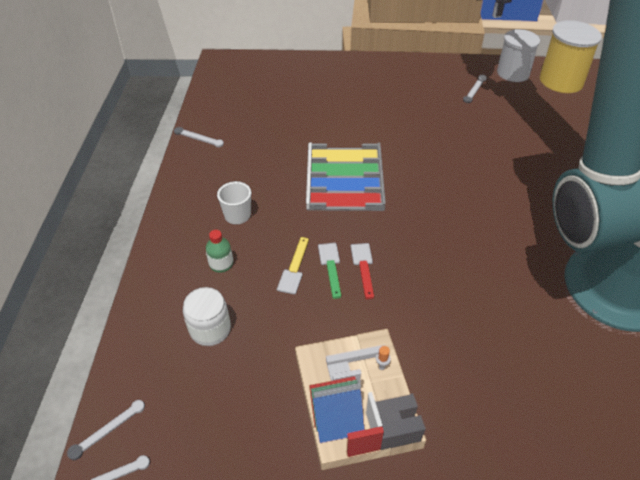

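```bash
cat >> h.py <<'E'
def yaw(a): a=np.radians(a); return np.array([[np.cos(a),-np.sin(a)],[np.sin(a),np.cos(a)]])
E
python3 - <<'E'
from h import *
np.set_printoptions(precision=1,suppress=True)
from scipy.optimize import minimize
for c in("top","side"):
    d=np.load(c+"0.npy"); P=cloud(c,d,np.ones_like(d,bool))
    def sel(x0,x1,y0,y1,z0,z1): return P[(P[:,0]>x0)&(P[:,0]<x1)&(P[:,1]>y0)&(P[:,1]<y1)&(P[:,2]>z0)&(P[:,2]<z1)]
    q=sel(400,700,150,420,27,33); print(c,"deck z",np.median(q[:,2]))
    q=sel(400,700,150,420,18,120); print("rackrect",cv2.minAreaRect(q[:,:2].astype(np.float32)))
    q=sel(440,680,-420,-150,10,30); print("trayrect",cv2.minAreaRect(q[:,:2].astype(np.float32)), "pad z",np.median(sel(500,600,-380,-200,-5,12)[:,2]))
    q=sel(400,700,150,420,50,130); print("backstop",end="")
    im=cv2.imread("pics/%s0.png"%c)
    x0,y0,x1,y1=(80,240,240,370) if c=="top" else (280,320,440,480)
    if c=="top": a=cv2.resize(im[y0:y1,x0:x1],(560,455),interpolation=2)
    else: b=cv2.resize(im[y0:y1,x0:x1],None,fx=3,fy=3,interpolation=2)
    # spatulas
    hsv=cv2.cvtColor(im,cv2.COLOR_BGR2HSV)
    if c=="top":ROI=(slice(225,335),slice(262,350))
    else: ROI=(slice(232,305),slice(270,385))
    for n,lo,hi in(("red",(0,170,120),(6,255,255)),("green",(55,130,60),(80,255,255)),("yellow",(22,130,120),(35,255,255)),("blade",(0,0,120),(179,60,255))):
        m=np.zeros(im.shape[:2],bool); m[ROI]=cv2.inRange(hsv,lo,hi)[ROI]>0
        k,l,st,ce=cv2.connectedComponentsWithStats(m.astype(np.uint8))
        for i in range(1,k):
            if st[i,4]>60:
                v,u=np.nonzero(l==i); X=onz(c,np.c_[u,v],10 if n!="blade" else 4)[:,:2].astype(np.float32)
                print(c,n,st[i,4],cv2.minAreaRect(X),X.mean(0))
h=max(a.shape[0],b.shape[0])
cv2.imwrite("pics/crop0.png",cv2.resize(a,(700,569)));cv2.imwrite("pics/crop0s.png",b)
E
```

```text
top deck z 30.084211397971103
rackrect ((512.9558715820312, 262.291259765625), (166.44313049316406, 211.41647338867188), 15.323322296142578)
trayrect ((544.7989501953125, -284.2835388183594), (167.8594512939453, 208.13192749023438), 2.1403276920318604) pad z 5.369764715837277
backstoptop red 348 ((496.4562072753906, 10.45745849609375), (16.575340270996094, 87.40269470214844), 8.056231498718262) [496.6  10.1]
top green 289 ((559.9248046875, 11.166419982910156), (14.507987976074219, 85.66876220703125), 10.363049507141113) [560.1  10.3]
top yellow 349 ((630.995361328125, -46.94733810424805), (89.2391128540039, 16.67214584350586), 78.73685455322266) [631.1 -47. ]
top blade 484 ((645.0037841796875, 20.276981353759766), (54.170135498046875, 40.22810363769531), 79.31407165527344) [645.1  21.2]
top blade 494 ((572.1686401367188, -55.00312042236328), (39.691593170166016, 54.37083053588867), 9.5997953414917) [572.3 -55.9]
top blade 507 ((506.24005126953125, -57.3575325012207), (39.747474670410156, 54.32342529296875), 8.027556419372559) [506.3 -58.4]
side deck z 30.64815487608041
rackrect ((515
[... 186 characters left out ...]
 1.981337547302246) pad z 5.91256151096627
backstopside red 187 ((499.21649169921875, 12.361339569091797), (14.955110549926758, 86.70601654052734), 8.29586410522461) [499.3  11.6]
side yellow 295 ((633.78759765625, -46.66799545288086), (90.28833770751953, 18.661714553833008), 78.39971923828125) [634.  -45.4]
side blade 397 ((574.6021118164062, -55.86863327026367), (40.16701889038086, 57.208309173583984), 10.103459358215332) [574.9 -56.9]
side blade 394 ((508.7389221191406, -58.5340576171875), (40.52341842651367, 55.85840606689453), 7.46837854385376) [509.  -59.5]
side blade 455 ((647.9134521484375, 19.674388885498047), (56.414283752441406, 40.21748733520508), 78.19010925292969) [648.2  20.7]
```

View pics/crop0.png

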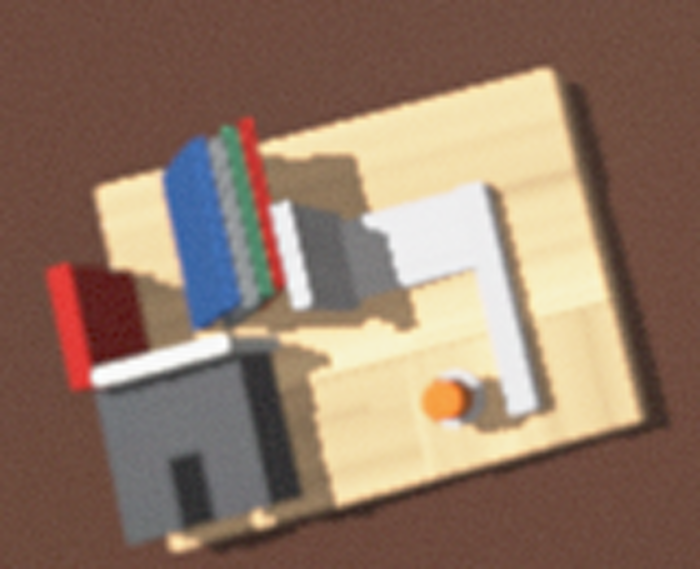

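```bash
cat >> h.py <<'E'
from scipy.spatial.transform import Rotation as Ro
RO=np.array([547.0,265.9]); RY=15.3
def rk(x,y): return RO+yaw(RY)@np.array([x,y],float)
def to(x,y,z,a,s=None,tilt=None):
    """row for tool-down pose, tool y axis at world angle a (mod 180)"""
    s=s or sense(); R=np.array(s["tool_rot"]); p=np.array(s["ee_pos"]); best=None
    for aa in(a,a+180):
        c,q=np.cos(np.radians(aa)),np.sin(np.radians(aa)); Y=np.array([c,q,0]); Zv=np.array([0,0,-1.]); T=np.c_[np.cross(Y,Zv),Y,Zv]
        w=Ro.from_matrix(R.T@T).as_rotvec(degrees=True)
        d=R.T@(np.array([x,y,z])-p)/25
        print("a",aa,"d",np.round(d,3),"r",np.round(w,2),"|mm|",round(np.linalg.norm(d)*25))
def st():
    s=sense(); R=np.array(s["tool_rot"]); print("t",s["time_s"],"p",np.round(s["ee_pos"],1),"yawY",round(np.degrees(np.arctan2(R[1,1],R[0,1])),1),"j",np.round(s["joints"],0),"F",np.round(s["contact_force"],1),"w",round(s["gripper_width"],1),"ff",s["finger_force"])
E
python3 - <<'E'
from h import *
st(); print(np.round(sense()["tool_rot"],3)); p=rk(-85,-30); print(p,rk(-85,80)); to(500,-300,230,105.3); to(p[0],p[1],180,105.3)
E
```

```text
t 2.1 p [ 216.1 -639.5  230.1] yawY -71.3 j [-73.  15.  92.  -0.  73.  -2.] F [ 0.6  0.3 -0.1] w 85.3 ff 0.0
[[ 0.947  0.32  -0.   ]
 [ 0.32  -0.947 -0.   ]
 [-0.     0.    -1.   ]]
[472.92881093 214.5340682 ] [443.90277543 320.63538423]
a 105.3 d [ 1.5107e+01 -9.2300e+00  3.0000e-03] r [  -0.      0.   -176.63] |mm| 443
a 285.3 d [ 1.5107e+01 -9.2300e+00  3.0000e-03] r [0.   0.   3.37] |mm| 443
a 105.3 d [ 20.669 -29.075   2.003] r [  -0.      0.   -176.63] |mm| 893
a 285.3 d [ 20.669 -29.075   2.003] r [0.   0.   3.37] |mm| 893
```

```bash
python3 -m pendant '[{"dx":15.1,"dy":-9.2,"rz":3.4},{"dx":15.1,"dy":-9.2,"rz":3.4},{"dx":15.1,"dy":-9.2,"rz":3.4},{"dx":15.1,"dy":-9.2,"rz":3.4},{"dx":15.1,"dy":-9.2,"rz":3.4},{"dx":15.1,"dy":-9.2,"rz":3.4},{"dx":15.1,"dy":-9.2,"rz":3.4},{"dx":15.1,"dy":-9.2,"rz":3.4},{"dx":15.1,"dy":-9.2,"rz":3.4},{"dx":15.1,"dy":-9.2,"rz":3.4}]' 0.45 40; python3 -c "
from h import *
st(); to(*rk(-85,-30),180,105.3)"
```

```text
t 2.1 p [ 216.1 -639.5  230.1] yawY -71.3 j [-73.  15.  92.  -0.  73.  -2.] F [ 0.6  0.3 -0.1] w 85.3 ff 0.0
a 105.3 d [ 20.669 -29.075   2.003] r [  -0.      0.   -176.63] |mm| 893
a 285.3 d [ 20.669 -29.075   2.003] r [0.   0.   3.37] |mm| 893schema error: expected keys dx, dy, dz, rx, ry, rz
```

```bash
python3 -m pendant '[{"dx":15.1,"dy":-9.2,"dz":0,"rx":0,"ry":0,"rz":3.4},{"dx":15.1,"dy":-9.2,"dz":0,"rx":0,"ry":0,"rz":3.4},{"dx":15.1,"dy":-9.2,"dz":0,"rx":0,"ry":0,"rz":3.4},{"dx":15.1,"dy":-9.2,"dz":0,"rx":0,"ry":0,"rz":3.4},{"dx":15.1,"dy":-9.2,"dz":0,"rx":0,"ry":0,"rz":3.4},{"dx":15.1,"dy":-9.2,"dz":0,"rx":0,"ry":0,"rz":3.4},{"dx":15.1,"dy":-9.2,"dz":0,"rx":0,"ry":0,"rz":3.4},{"dx":15.1,"dy":-9.2,"dz":0,"rx":0,"ry":0,"rz":3.4},{"dx":15.1,"dy":-9.2,"dz":0,"rx":0,"ry":0,"rz":3.4},{"dx":15.1,"dy":-9.2,"dz":0,"rx":0,"ry":0,"rz":3.4}]' 0.45 40; python3 -c "
from h import *
st(); to(*rk(-85,-30),180,105.3)"
```

```text
time_s: 3.1
ee_pos: [503.0, -296.6, 230.3]
tool_rot: [[0.963, 0.269, 0.002], [0.269, -0.963, 0.001], [0.002, -0.001, -1.0]]
contact_force: [0.4, -1.1, -0.4]
gripper_width: 38.5
finger_force: 0.0
t 3.1 p [ 503.  -296.6  230.3] yawY -74.4 j [-33.   5. 103.   0.  71.  41.] F [ 0.4 -1.1 -0.4] w 38.5 ff 0.0
a 105.3 d [  4.328 -20.017   2.04 ] r [ 1.8000e-01 -8.0000e-02 -1.7972e+02] |mm| 515
a 285.3 d [  4.328 -20.017   2.04 ] r [-0.05 -0.12  0.28] |mm| 515
```

```bash
python3 -m pendant '[{"dx":4.3,"dy":-20,"dz":1,"rx":0,"ry":0,"rz":0.3},{"dx":4.3,"dy":-20,"dz":1,"rx":0,"ry":0,"rz":0.3},{"dx":4.3,"dy":-20,"dz":1,"rx":0,"ry":0,"rz":0.3},{"dx":4.3,"dy":-20,"dz":1,"rx":0,"ry":0,"rz":0.3},{"dx":4.3,"dy":-20,"dz":1,"rx":0,"ry":0,"rz":0.3},{"dx":4.3,"dy":-20,"dz":1,"rx":0,"ry":0,"rz":0.3},{"dx":4.3,"dy":-20,"dz":1,"rx":0,"ry":0,"rz":0.3},{"dx":4.3,"dy":-20,"dz":1,"rx":0,"ry":0,"rz":0.3},{"dx":4.3,"dy":-20,"dz":1,"rx":0,"ry":0,"rz":0.3},{"dx":4.3,"dy":-20,"dz":1,"rx":0,"ry":0,"rz":0.3}]' >/dev/null; python3 -m pendant '[{"dx":0,"dy":0,"dz":0.1,"rx":0,"ry":0,"rz":0},{"dx":0,"dy":0,"dz":0.1,"rx":0,"ry":0,"rz":0},{"dx":0,"dy":0,"dz":0.1,"rx":0,"ry":0,"rz":0}]' >/dev/null
python3 -c "
from h import *
st(); to(*rk(-85,-30),82,105.3)
im,d=snapshot('side');save('side1',im)
r=regions_of('side','pin')
for x in r[:2]:
  P=cloud('side',d,x['mask']); print(x['p'],x['centre'],P[P[:,2]>60].mean(0),P[:,2].max())
save('c1',cv2.resize(im[280:480,260:460],(600,600)))
"
```

```text
t 4.4 p [472.8 196.7 203. ] yawY -75.1 j [ 20.  -2. 113.  -0.  68.  95.] F [0.4 0.  0.4] w 38.4 ff 0.0
a 105.3 d [ 0.191 -0.694  4.841] r [ 5.0000e-02 -7.0000e-02  1.7963e+02] |mm| 122
a 285.3 d [ 0.191 -0.694  4.841] r [ 0.04  0.03 -0.37] |mm| 122
0.79 [382.8, 353.9] [475.47240865 217.84769566  77.20611014] 87.81558518783834
```

View pics/c1.png

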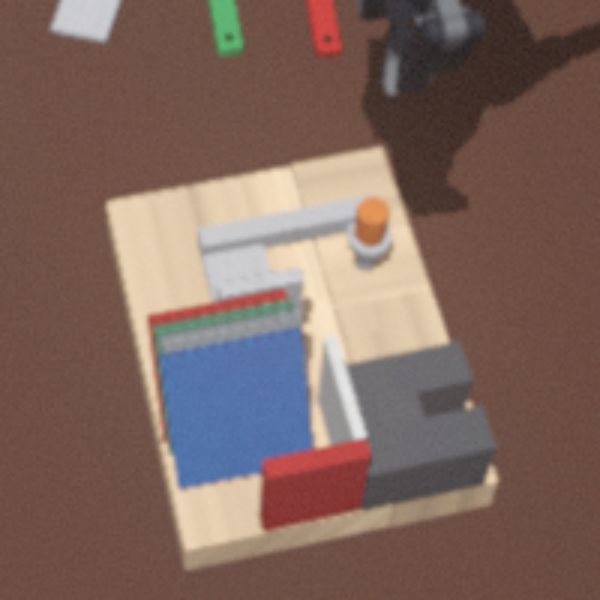

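```bash
python3 -m pendant '[{"dx":0.2,"dy":-0.7,"dz":1,"rx":0,"ry":0,"rz":-0.3},{"dx":0.2,"dy":-0.7,"dz":2,"rx":0,"ry":0,"rz":-0.3},{"dx":0.2,"dy":-0.7,"dz":3,"rx":0,"ry":0,"rz":-0.3},{"dx":0.2,"dy":-0.7,"dz":4,"rx":0,"ry":0,"rz":-0.3},{"dx":0.2,"dy":-0.7,"dz":4.6,"rx":0,"ry":0,"rz":-0.3},{"dx":0.2,"dy":-0.7,"dz":4.8,"rx":0,"ry":0,"rz":-0.3},{"dx":0.2,"dy":-0.7,"dz":4.8,"rx":0,"ry":0,"rz":-0.3},{"dx":0.2,"dy":-0.7,"dz":4.8,"rx":0,"ry":0,"rz":-0.3}]'
python3 -c "
from h import *
st(); to(*(rk(-85,-30)+[.5,0]),82,105.3)"
python3 -m pendant '[{"dx":0,"dy":0,"dz":0,"rx":0,"ry":0,"rz":0},{"dx":0,"dy":0,"dz":0,"rx":0,"ry":0,"rz":0},{"dx":0,"dy":0,"dz":0,"rx":0,"ry":0,"rz":0},{"dx":0,"dy":0,"dz":0,"rx":0,"ry":0,"rz":0},{"dx":0,"dy":0,"dz":0,"rx":0,"ry":0,"rz":0},{"dx":0,"dy":0,"dz":0,"rx":0,"ry":0,"rz":0}]' 0 40
python3 -c "
from h import *
st()"
```

```text
time_s: 5.3
ee_pos: [474.2, 216.2, 84.4]
tool_rot: [[0.965, 0.263, 0.002], [0.263, -0.965, 0.001], [0.002, -0.0, -1.0]]
contact_force: [0.1, -0.9, 0.9]
gripper_width: 37.9
finger_force: 0.0
t 5.3 p [474.2 216.2  84.4] yawY -74.8 j [ 22.   6. 119.   0.  55.  97.] F [ 0.1 -0.9  0.9] w 37.9 ff 0.0
a 105.3 d [-0.048  0.054  0.095] r [-1.8000e-01  2.0000e-02  1.7993e+02] |mm| 3
a 285.3 d [-0.048  0.054  0.095] r [-0.01 -0.12 -0.07] |mm| 3
time_s: 5.9
ee_pos: [473.1, 216.1, 83.2]
tool_rot: [[0.965, 0.263, 0.0], [0.263, -0.965, -0.0], [0.0, 0.0, -1.0]]
contact_force: [0.0, 0.1, 0.7]
gripper_width: -0.1
finger_force: 0.0
t 5.9 p [473.1 216.1  83.2] yawY -74.7 j [ 22.   7. 119.  -0.  55.  97.] F [0.  0.1 0.7] w -0.1 ff 0.0
```

```bash
python3 -c "
from h import *
a,d=snapshot('side');b,_=snapshot('top')
im=np.hstack([cv2.resize(a[330:430,320:420],(400,400)),cv2.resize(b[270:370,130:230],(400,400))]);save('c2',im)
"
```

```text
(no output)
```

View pics/c2.png

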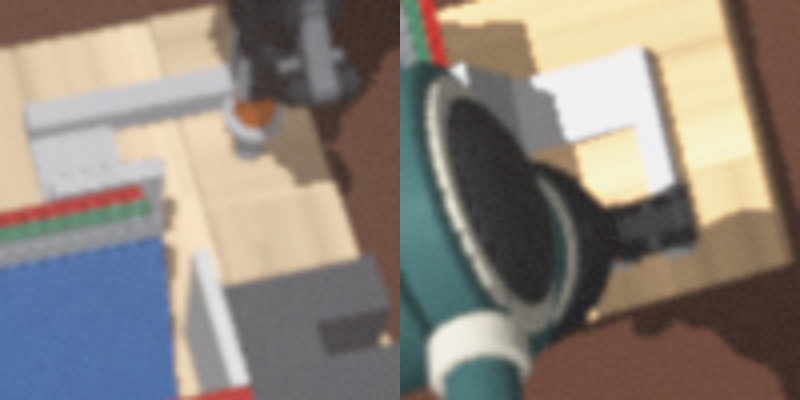

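```bash
python3 -c "
from h import *
np.set_printoptions(precision=1,suppress=True)
s=sense();p=np.array(s['ee_pos']);R=np.array(s['tool_rot'])
P=[p+R@[0,0,22],p+R@[0,0,-30],p+R@[11,0,22],p+R@[-11,0,22]]
for c in('top','side'):
  print(c,proj(c,P)); im,d=snapshot(c); C=cloud(c,d,np.ones_like(d,bool))
  m=(abs(C[:,0]-473)<50)&(abs(C[:,1]-216)<60)
  for z in (60,68,76,84,92,100,108): 
    q=C[m&(abs(C[:,2]-z)<4)]; print(z,len(q),q.min(0)if len(q)else'',q.max(0) if len(q) else '',q.mean(0)if len(q)else'')
"
```

```text
top [[182.2 330.2]
 [175.3 331. ]
 [180.9 324.5]
 [183.5 336. ]]
60 3 [462.2 211.   58.6] [462.3 214.5  59.8] [462.2 212.8  59.3]
68 1 [464.4 210.6  68.9] [464.4 210.6  68.9] [464.4 210.6  68.9]
76 0   
84 1 [465.1 208.5  86.1] [465.1 208.5  86.1] [465.1 208.5  86.1]
92 0   
100 0   
108 0   
side [[383.9 358.3]
 [386.5 341.4]
 [377.5 359.6]
 [390.4 357. ]]
60 71 [464.3 206.9  56. ] [487.7 225.8  63.5] [476.7 219.4  59.4]
68 26 [467.  216.   64.1] [483.2 222.5  71.3] [475.8 220.4  67.5]
76 31 [467.3 215.   72. ] [515.9 271.3  80. ] [479.8 225.2  75.7]
84 11 [473.2 221.7  80.5] [516.2 272.2  87.6] [498.4 249.2  84.3]
92 29 [472.5 210.8  88.2] [519.6 272.9  95.7] [497.1 244.2  92.1]
100 41 [474.7 213.6  96.4] [521.4 273.5 103.5] [496.9 244.5 100.1]
108 50 [478.2 213.4 104.3] [521.7 272.2 110.7] [507.5 255.5 107.3]
```

```bash
python3 -c "
from h import *
np.set_printoptions(precision=0,suppress=True,linewidth=160)
im,d=snapshot('side')
for u in (378,381,384,388):
  for v in range(336,368,2):
    m=np.zeros_like(d,bool);m[v,u]=1;q=cloud('side',d,m); print(u,v,im[v,u],q[0] if len(q) else None)
save('c3',cv2.resize(im[300:380,340:440],(750,600),interpolation=cv2.INTER_CUBIC))
"
```

```text
378 336 [98 88 81] [479. 152.  28.]
378 338 [114 103  97] [486. 212. 115.]
378 340 [115 110 101] [486. 212. 110.]
378 342 [107 101 101] [486. 215. 108.]
378 344 [108 101 101] [486. 215. 102.]
378 346 [108 105 107] [485. 215.  97.]Traceback (most recent call last):
  File "<string>", line 7, in <module>
    m=np.zeros_like(d,bool);m[v,u]=1;q=cloud('side',d,m); print(u,v,im[v,u],q[0] if len(q) else None)
                                       ~~~~~^^^^^^^^^^^^
  File "h.py", line 12, in cloud
    v,u=np.nonzero(mask&(dep>0)); o,d=ray(n,np.c_[u,v]); return o+d*dep[v,u][:,None]
                                      ~~~^^^^^^^^^^^^^^
  File "h.py", line 7, in ray
    K,D,R,t=cam(n); u=cv2.undistortPoints(np.array(px,float).reshape(-1,1,2),K,D).reshape(-1,2)
                      ~~~~~~~~~~~~~~~~~~~^^^^^^^^^^^^^^^^^^^^^^^^^^^^^^^^^^^^^^^^
cv2.error: OpenCV(4.12.0) /io/opencv/modules/calib3d/src/undistort.dispatch.cpp:347: error: (-215:Assertion failed) CV_IS_MAT(_src) && CV_IS_MAT(_dst) && (_src->rows == 1 || _src->cols == 1) && (_dst->rows == 1 || _dst->cols == 1) && _src->cols + _src->rows - 1 == _dst->rows + _dst->cols - 1 && (CV_MAT_TYPE(_src->type) == CV_32FC2 || CV_MAT_TYPE(_src->type) == CV_64FC2) && (CV_MAT_TYPE(_dst->type) == CV_32FC2 || CV_MAT_TYPE(_dst->type) == CV_64FC2) in function 'cvUndistortPointsInternal'
```

```bash
python3 -c "
from h import *
np.set_printoptions(precision=0,suppress=True,linewidth=160)
im,d=snapshot('side')
m=np.zeros_like(d,bool);m[325:366,370:402]=1;q=cloud('side',d,m)
v,u=np.nonzero(m&(d>0))
for a,b in zip(range(0,99999),range(0)): pass
for vv in range(328,366,3):
  for uu in range(372,400,4):
    i=np.nonzero((v==vv)&(u==uu))[0]
    print((uu,vv),q[i[0]] if len(i) else '-',end=' ')
  print()
save('c3',cv2.resize(im[300:380,340:440],(750,600),interpolation=cv2.INTER_CUBIC))
"
```

```text
(372, 328) [488. 118.   1.] (376, 328) [481. 118.   1.] (380, 328) [489. 239. 185.] (384, 328) [483. 236. 181.] (388, 328) [478. 241. 188.] (392, 328) [474. 252. 206.] (396, 328) [468. 252. 207.] 
(372, 331) [488. 124.   0.] (376, 331) [481. 126.   4.] (380, 331) [487. 231. 164.] (384, 331) [482. 235. 172.] (388, 331) [477. 244. 186.] (392, 331) [473. 254. 201.] (396, 331) [467. 252. 198.] 
(372, 334) [490. 151.  31.] (376, 334) [483. 151.  32.] (380, 334) [487. 235. 162.] (384, 334) [481. 234. 162.] (388, 334) [477. 247. 183.] (392, 334) [473. 255. 195.] (396, 334) [467. 254. 194.] 
(372, 337) [490. 158.  33.] (376, 337) [483. 157.  32.] (380, 337) [486. 233. 152.] (384, 337) [481. 234. 154.] (388, 337) [474. 232. 151.] (392, 337) [473. 258. 192.] (396, 337) [467. 256. 190.] 
(372, 340) [490. 164.  32.] (376, 340) [483. 162.  30.] (380, 340) [485. 227. 134.] (384, 340) [480. 233. 144.] (388, 340) [473. 229. 139.] (392, 340) [467. 228. 137.] (396, 340) [467. 260. 188.] 
(372, 343) [490. 169.  31.] (376, 343) [484. 170.  33.] (380, 343) [484. 222. 117.] (384, 343) [478. 228. 128.] (38
[... 729 characters left out ...]
. 220.  79.] (384, 355) [475. 222.  82.] (388, 355) [467. 216.  73.] (392, 355) [471. 275. 171.] (396, 355) [466. 276. 173.] 
(372, 358) [491. 199.  32.] (376, 358) [486. 215.  60.] (380, 358) [480. 222.  72.] (384, 358) [474. 220.  69.] (388, 358) - (392, 358) [457. 197.  31.] (396, 358) [450. 196.  29.] 
(372, 361) [490. 203.  28.] (376, 361) [486. 219.  56.] (380, 361) [480. 222.  62.] (384, 361) [473. 222.  62.] (388, 361) [466. 218.  56.] (392, 361) [457. 203.  31.] (396, 361) [450. 203.  31.] 
(372, 364) [491. 210.  30.] (376, 364) [484. 208.  28.] (380, 364) [479. 223.  55.] (384, 364) [473. 226.  60.] (388, 364) [464. 210.  33.] (392, 364) [457. 209.  32.] (396, 364) [450. 208.  30.]
```

View pics/c3.png

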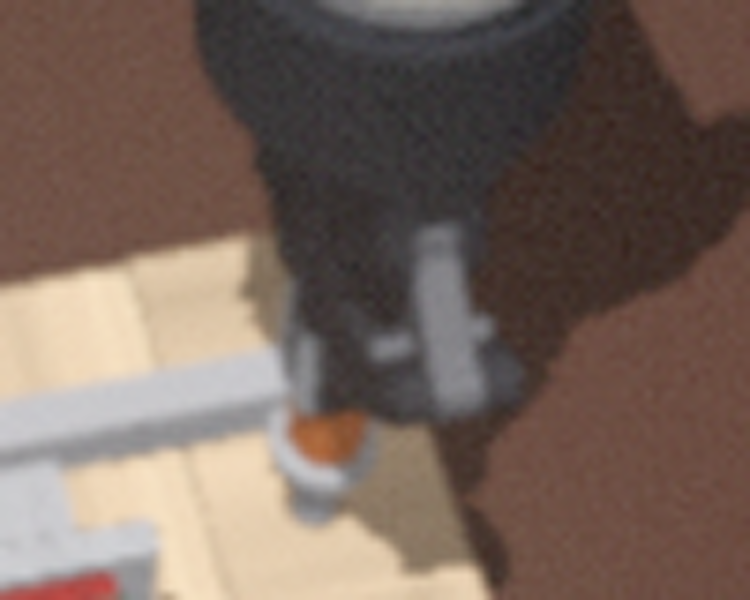

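```bash
python3 -m pendant '[{"dx":0,"dy":0,"dz":0,"rx":0,"ry":0,"rz":0},{"dx":0,"dy":0,"dz":0,"rx":0,"ry":0,"rz":0},{"dx":0,"dy":0,"dz":0,"rx":0,"ry":0,"rz":0},{"dx":0,"dy":0,"dz":0,"rx":0,"ry":0,"rz":0},{"dx":0,"dy":0.08,"dz":0.2,"rx":0,"ry":0,"rz":0},{"dx":0,"dy":0.08,"dz":0.4,"rx":0,"ry":0,"rz":0},{"dx":0,"dy":0.08,"dz":0.6,"rx":0,"ry":0,"rz":0},{"dx":0,"dy":0.08,"dz":0.6,"rx":0,"ry":0,"rz":0}]' 0.45
python3 -m pendant '[{"dx":0,"dy":0,"dz":0,"rx":0,"ry":0,"rz":0},{"dx":0,"dy":0,"dz":0,"rx":0,"ry":0,"rz":0},{"dx":0,"dy":0,"dz":0,"rx":0,"ry":0,"rz":0},{"dx":0,"dy":0,"dz":0,"rx":0,"ry":0,"rz":0},{"dx":0,"dy":0,"dz":0,"rx":0,"ry":0,"rz":0},{"dx":0,"dy":0,"dz":0,"rx":0,"ry":0,"rz":0}]' 0 40
python3 -c "
from h import *
st()
a,d=snapshot('side')
save('c4',cv2.resize(a[300:380,340:440],(750,600),interpolation=cv2.INTER_CUBIC))"
```

```text
time_s: 7.0
ee_pos: [472.6, 213.8, 66.9]
tool_rot: [[0.965, 0.263, -0.002], [0.263, -0.965, -0.001], [-0.002, 0.0, -1.0]]
contact_force: [-0.4, -0.6, -0.2]
gripper_width: 38.2
finger_force: 0.0
time_s: 7.6
ee_pos: [473.6, 214.2, 68.2]
tool_rot: [[0.965, 0.263, 0.0], [0.263, -0.965, 0.0], [0.0, -0.0, -1.0]]
contact_force: [0.7, -0.8, -0.5]
gripper_width: 15.8
finger_force: 39.0
t 7.6 p [473.6 214.2  68.2] yawY -74.7 j [ 22.   8. 119.   0.  53.  96.] F [ 0.7 -0.8 -0.5] w 15.8 ff 39.00263965129852
```

View pics/c4.png

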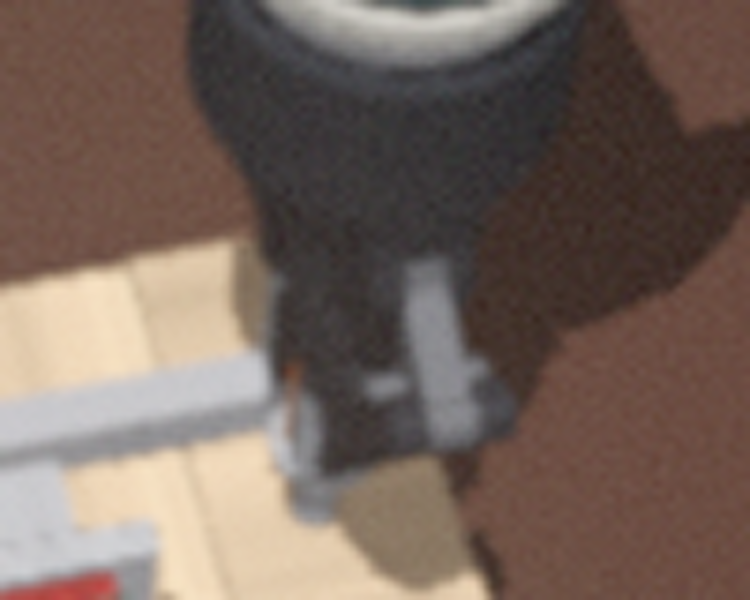

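```bash
python3 -c "
from h import *
np.set_printoptions(precision=0,suppress=True,linewidth=160)
s=sense();p=np.array(s['ee_pos']);R=np.array(s['tool_rot'])
for c in('side','top'):
  im,d=snapshot(c); C=(cloud(c,d,np.ones_like(d,bool))-p)@R
  C=C[(abs(C[:,0])<70)&(abs(C[:,1])<80)]
  for z in range(10,-200,-10):
    q=C[abs(C[:,2]-z)<5]
    if len(q): print(c,z,len(q),'x',np.percentile(q[:,0],[1,10,50,90,99]),'y',np.percentile(q[:,1],[1,10,50,90,99]))
"
```

```text
side 10 46 x [-2.  1. 10. 32. 50.] y [-78. -43.  -7.   5.   9.]
side 0 11 x [ 8.  9. 36. 51. 58.] y [-80. -78. -75.   9.  10.]
side -10 62 x [-19.   6.  11.  55.  61.] y [-80. -79. -14.   9.  15.]
side -20 85 x [ 7.  8. 53. 68. 70.] y [-79. -78. -44.  10.  12.]
side -30 142 x [ 9. 12. 61. 68. 70.] y [-79. -76. -64. -11.  13.]
side -40 142 x [10. 52. 63. 69. 70.] y [-70. -62. -44. -36.  15.]
side -50 74 x [-4. -0. 12. 15. 16.] y [-39. -32. -17.  14.  22.]
side -60 51 x [-3.  2. 12. 14. 15.] y [-45. -39. -21.  10.  13.]
side -70 80 x [-4.  3. 14. 18. 18.] y [-50. -42. -19.  10.  17.]
side -80 48 x [11. 14. 15. 18. 18.] y [-57. -51. -19.   8.   9.]
side -90 91 x [-10.  -8.  11.  16.  18.] y [-63. -63. -46. -18. -15.]
side -100 220 x [-11.  -6.   5.  15.  21.] y [-64. -62. -55. -19. -14.]
side -110 132 x [-6. -2.  5. 16. 21.] y [-51. -45. -38. -18. -13.]
side -120 72 x [-7. -5.  5. 12. 13.] y [-40. -39. -36. -34. -27.]
side -130 90 x [-13.  -6.   7.  33.  38.] y [-38. -36. -35. -19.  -2.]
side -140 197 x [-26. -16.  17.  37.  39.] y [-37. -36. -30.  -8.   6.]
side -150 190 x [-26. -15.  
[... 715 characters left out ...]
-14. -12.  -5.  10.  11.] y [43. 45. 48. 62. 63.]
top -100 128 x [-12.  -9.  -1.   9.  12.] y [44. 49. 56. 62. 63.]
top -110 56 x [-11.  -9.  -1.   5.   9.] y [35. 37. 40. 44. 48.]
top -120 29 x [-11. -10.   2.   9.  10.] y [34. 35. 37. 39. 40.]
top -130 29 x [-17. -11.  -0.  16.  24.] y [27. 32. 36. 37. 37.]
top -140 55 x [-36. -31.  -6.  23.  31.] y [ 9. 20. 32. 37. 37.]
top -150 64 x [-35. -29.  -7.  21.  29.] y [14. 22. 33. 37. 37.]
top -160 74 x [-33. -29.  -3.  21.  28.] y [17. 24. 33. 37. 37.]
top -170 98 x [-32. -27.  -5.  18.  25.] y [20. 25. 33. 36. 37.]
top -180 30 x [-30. -25. -12.  18.  23.] y [21. 25. 31. 35. 36.]
top -190 25 x [-26. -23.  -3.  14.  19.] y [27. 30. 36. 37. 37.]
```

```bash
python3 -m pendant '[{"dx":0,"dy":0,"dz":0,"rx":0,"ry":0,"rz":0},{"dx":0,"dy":0,"dz":0,"rx":0,"ry":0,"rz":0},{"dx":0,"dy":0,"dz":0,"rx":0,"ry":0,"rz":0},{"dx":0.12,"dy":0,"dz":0,"rx":0,"ry":0,"rz":0},{"dx":0.12,"dy":0,"dz":0.15,"rx":0,"ry":0,"rz":0},{"dx":0.12,"dy":0,"dz":0.28,"rx":0,"ry":0,"rz":0},{"dx":0.12,"dy":0,"dz":0.28,"rx":0,"ry":0,"rz":0},{"dx":0.12,"dy":0,"dz":0.28,"rx":0,"ry":0,"rz":0}]' 0.4
python3 -m pendant '[{"dx":0,"dy":0,"dz":0,"rx":0,"ry":0,"rz":0},{"dx":0,"dy":0,"dz":0,"rx":0,"ry":0,"rz":0},{"dx":0,"dy":0,"dz":0,"rx":0,"ry":0,"rz":0},{"dx":0,"dy":0,"dz":0,"rx":0,"ry":0,"rz":0},{"dx":0,"dy":0,"dz":0,"rx":0,"ry":0,"rz":0},{"dx":0,"dy":0,"dz":0,"rx":0,"ry":0,"rz":0}]' 0 40
python3 -m pendant '[{"dx":0,"dy":0,"dz":-0.2,"rx":0,"ry":0,"rz":0},{"dx":0,"dy":0,"dz":-0.5,"rx":0,"ry":0,"rz":0},{"dx":0,"dy":0,"dz":-0.8,"rx":0,"ry":0,"rz":0},{"dx":0,"dy":0,"dz":-0.8,"rx":0,"ry":0,"rz":0},{"dx":0,"dy":0,"dz":-0.8,"rx":0,"ry":0,"rz":0}]'
```

```text
time_s: 8.55
ee_pos: [476.2, 214.8, 60.8]
tool_rot: [[0.965, 0.263, -0.001], [0.263, -0.965, -0.0], [-0.001, 0.0, -1.0]]
contact_force: [-0.3, 0.3, -0.1]
gripper_width: 34.2
finger_force: 0.0
time_s: 9.15
ee_pos: [476.6, 215.0, 61.3]
tool_rot: [[0.965, 0.263, 0.0], [0.263, -0.965, 0.0], [0.0, -0.0, -1.0]]
contact_force: [-0.1, -0.6, -0.1]
gripper_width: 16.4
finger_force: 39.0
time_s: 9.65
ee_pos: [476.9, 215.1, 81.8]
tool_rot: [[0.965, 0.263, 0.001], [0.263, -0.965, 0.0], [0.001, -0.0, -1.0]]
contact_force: [-0.1, 0.2, -0.1]
gripper_width: 16.4
finger_force: 39.0
```

```bash
python3 -m pendant '[{"dx":0,"dy":0,"dz":-0.6,"rx":0,"ry":0,"rz":0},{"dx":0,"dy":0,"dz":-1.2,"rx":0,"ry":0,"rz":0},{"dx":0,"dy":0,"dz":-1.8,"rx":0,"ry":0,"rz":0},{"dx":0,"dy":0,"dz":-2.4,"rx":0,"ry":0,"rz":0},{"dx":0,"dy":0,"dz":-2.4,"rx":0,"ry":0,"rz":0},{"dx":0,"dy":0,"dz":-2.4,"rx":0,"ry":0,"rz":0}]' | head -2
python3 -c "
from h import *
np.set_printoptions(precision=1,suppress=True,linewidth=160)
st();to(*rk(-85,80),142,105.3)
a,d=snapshot('side'); p=np.array(sense()['ee_pos'])
C=cloud('side',d,np.ones_like(d,bool)); C=C[(abs(C[:,0]-p[0])<16)&(abs(C[:,1]-p[1])<16)]
for z in range(80,150,5):
  q=C[abs(C[:,2]-z)<2.5]
  if len(q): print(z,len(q),'x',q[:,0].min(),q[:,0].max(),q[:,0].mean(),'y',q[:,1].max(),q[:,1].mean())
save('c5',cv2.resize(a[290:370,330:430],(750,600),interpolation=cv2.INTER_CUBIC))"
```

```text
time_s: 10.25
ee_pos: [477.0, 215.2, 142.1]
t 10.25 p [477.  215.2 142.1] yawY -74.7 j [ 22.   3. 116.   0.  61.  96.] F [ 0.5 -0.5  0.6] w 16.5 ff 39.02286171913147
a 105.3 d [-0.2 -4.4  0. ] r [ -0.2   0.  180. ] |mm| 111
a 285.3 d [-0.2 -4.4  0. ] r [-0.  -0.1 -0. ] |mm| 111
95 13 x 472.4117724616512 480.30065330340227 476.4676703215172 y 219.12216532811357 217.5834127872981
100 5 x 472.67681903794994 479.0618473722325 475.97282675381183 y 218.67406528284084 217.65945897869557
105 11 x 471.48729272295054 479.4464401801257 476.55558399827527 y 218.73570900803833 216.98300922971723
110 7 x 471.8326227575718 478.45539731699745 475.19251174517683 y 219.36794580520916 217.50970908838767
115 12 x 472.46202576421445 478.8348177604706 476.3505289205978 y 220.6088663051467 217.33992554059373
120 7 x 472.8050556266387 477.5004149024756 476.00016462566794 y 220.41626561514346 218.01684081244971
125 2 x 473.2326156140753 475.0713634536465 474.1519895338609 y 220.5850743360383 219.59809409169614
135 2 x 472.9640491330912 486.5035015022904 479.7337753176908 y 225.22866155928597 219.9532654960994
140 5 x 471.57457084765036 486.6262060462104 482.69224567789206 y 226.02784696916478 214.49604429709288
145 5 x 479.8366690714475 488.5576328850524 485.59036349739847 y 230.80735793118936 213.28893229841447
```

View pics/c5.png

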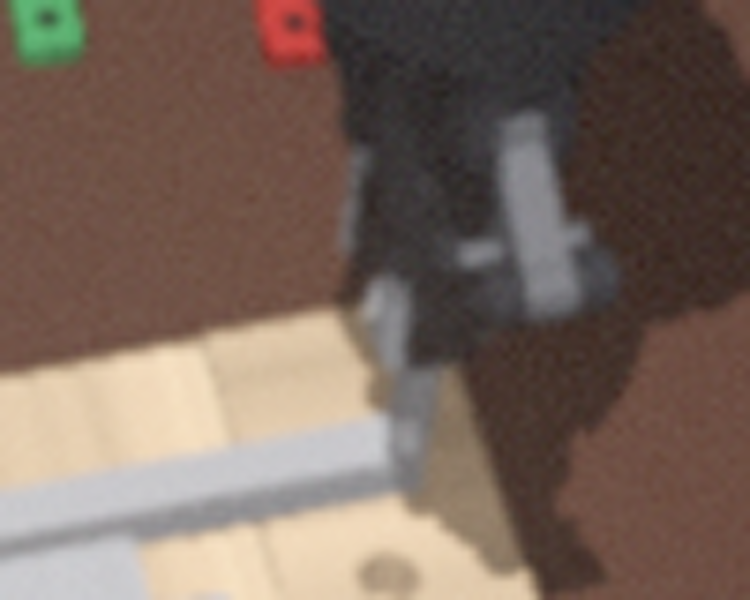

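```bash
python3 -m pendant '[{"dx":0,"dy":-1,"dz":0,"rx":0,"ry":0,"rz":0},{"dx":-0.06,"dy":-2,"dz":0,"rx":0,"ry":0,"rz":0},{"dx":-0.06,"dy":-3,"dz":0,"rx":0,"ry":0,"rz":0},{"dx":-0.06,"dy":-4,"dz":0,"rx":0,"ry":0,"rz":0},{"dx":-0.06,"dy":-4.42,"dz":0,"rx":0,"ry":0,"rz":0},{"dx":-0.06,"dy":-4.42,"dz":0,"rx":0,"ry":0,"rz":0},{"dx":-0.06,"dy":-4.42,"dz":0,"rx":0,"ry":0,"rz":0},{"dx":-0.06,"dy":-4.42,"dz":0,"rx":0,"ry":0,"rz":0}]' | head -2
python3 -c "
from h import *
st();p=np.array(sense()['ee_pos'])[:2]; print((p-RO)@yaw(RY))
for c in ('side','top'):
  im,d=snapshot(c); C=cloud(c,d,np.ones_like(d,bool)); r=(C[:,:2]-RO)@yaw(RY)
  if c=='side':
    k=(abs(r[:,0]+85)<20)&(abs(r[:,1]-80)<25)
    for z in(95,103,111):
      q=r[k&(abs(C[:,2]-z)<4)]; print(z,len(q),q.mean(0),q.min(0),q.max(0))
  q=r[(abs(C[:,2]-75)<3)&(r[:,0]>-120)&(r[:,0]<-50)&(r[:,1]>40)&(r[:,1]<115)];print(c,'block',np.percentile(q,1,0),np.percentile(q,99,0))
"
```

```text
time_s: 11.1
ee_pos: [446.1, 320.1, 140.8]
t 11.1 p [446.1 320.1 140.8] yawY -74.8 j [ 33.   6. 113.  -0.  62. 108.] F [-1.3 -0.6 -0.5] w 16.5 ff 39.13572907447815
[-83.064895    78.93358988]
95 17 [-84.10616755  80.93169429] [-89.86942788  75.68548228] [-80.31010151  83.00844164]
103 16 [-83.10894837  80.97145052] [-88.25671589  76.18879604] [-80.08469745  84.00415331]
111 12 [-83.88122506  81.86645921] [-89.39146243  79.69377628] [-79.97807663  83.47706319]
side block [-105.20939075   50.13747552] [-50.52353089 109.15528513]
top block [-109.14357615   48.7874966 ] [-50.26705892 109.32103668]
```

```bash
python3 -m pendant '[{"dx":0,"dy":-0.02,"dz":0,"rx":0,"ry":0,"rz":0},{"dx":0,"dy":-0.02,"dz":0.4,"rx":0,"ry":0,"rz":0},{"dx":0,"dy":-0.02,"dz":0.8,"rx":0,"ry":0,"rz":0},{"dx":0,"dy":-0.02,"dz":1.2,"rx":0,"ry":0,"rz":0},{"dx":0,"dy":-0.02,"dz":1.2,"rx":0,"ry":0,"rz":0}]' 
python3 -c "
from h import *
st();p=np.array(sense()['ee_pos'])[:2]; print((p-RO)@yaw(RY))"
```

```text
time_s: 11.7
ee_pos: [444.1, 320.5, 108.4]
tool_rot: [[0.965, 0.263, -0.004], [0.263, -0.965, -0.003], [-0.004, 0.001, -1.0]]
contact_force: [-0.5, 0.0, 0.6]
gripper_width: 16.2
finger_force: 39.1
t 11.7 p [444.1 320.5 108.4] yawY -74.7 j [ 33.   8. 114.   0.  58. 108.] F [-0.5  0.   0.6] w 16.2 ff 39.13772463798523
[-84.82072742  79.8169732 ]
```

```bash
python3 -m pendant '[{"dx":0,"dy":0,"dz":0.3,"rx":0,"ry":0,"rz":0},{"dx":0,"dy":0,"dz":0.6,"rx":0,"ry":0,"rz":0},{"dx":0,"dy":0,"dz":0.88,"rx":0,"ry":0,"rz":0},{"dx":0,"dy":0,"dz":0.92,"rx":0,"ry":0,"rz":0},{"dx":0,"dy":0,"dz":0.96,"rx":0,"ry":0,"rz":0},{"dx":0,"dy":0,"dz":0.96,"rx":0,"ry":0,"rz":0},{"dx":0,"dy":0,"dz":0.96,"rx":0,"ry":0,"rz":0}]' 
python3 -c "
from h import *
im,d=snapshot('side');C=cloud('side',d,np.ones_like(d,bool)); r=np.c_[(C[:,:2]-RO)@yaw(RY),C[:,2]]
k=(abs(r[:,0]+85)<16)&(abs(r[:,1]-80)<25)&(r[:,2]>77)&(r[:,2]<100);print(len(r[k]));print(np.round(r[k][np.argsort(r[k][:,2])][:40:2],0))
save('c6',cv2.resize(im[350:450,350:450],(600,600),interpolation=cv2.INTER_CUBIC))"
```

```text
time_s: 12.4
ee_pos: [446.1, 321.8, 87.5]
tool_rot: [[0.965, 0.263, 0.001], [0.263, -0.965, 0.0], [0.001, -0.0, -1.0]]
contact_force: [-0.6, -0.3, 0.0]
gripper_width: 16.7
finger_force: 39.1
145
[[-73.  77.  77.]
 [-70. 101.  77.]
 [-80.  97.  77.]
 [-72.  98.  77.]
 [-71.  68.  77.]
 [-75.  95.  77.]
 [-73.  62.  77.]
 [-74.  74.  77.]
 [-72. 100.  77.]
 [-82.  96.  77.]
 [-74.  99.  77.]
 [-74.  71.  77.]
 [-83. 104.  78.]
 [-87. 100.  78.]
 [-76.  96.  78.]
 [-73.  69.  78.]
 [-69.  61.  78.]
 [-74.  73.  78.]
 [-75. 104.  78.]
 [-87. 102.  78.]]
```

View pics/c6.png

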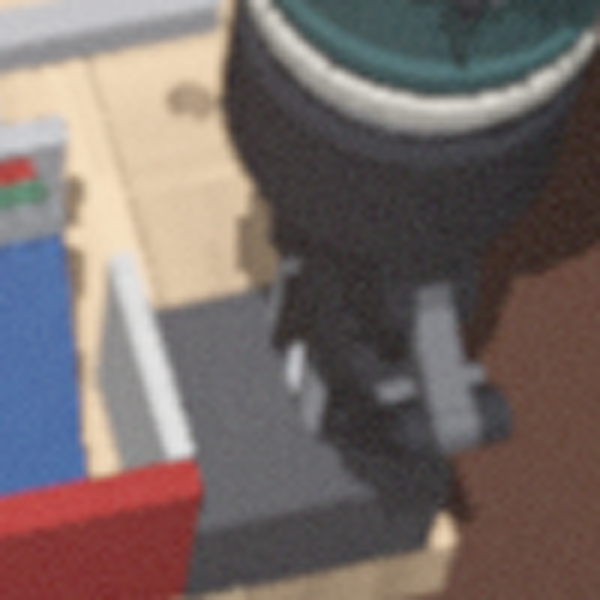

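```bash
python3 -m pendant '[{"dx":0,"dy":0,"dz":0.06,"rx":0,"ry":0,"rz":0},{"dx":0,"dy":0,"dz":0.12,"rx":0,"ry":0,"rz":0},{"dx":0,"dy":0,"dz":0.16,"rx":0,"ry":0,"rz":0},{"dx":0,"dy":0,"dz":0.16,"rx":0,"ry":0,"rz":0},{"dx":0,"dy":0,"dz":0.16,"rx":0,"ry":0,"rz":0}]' | sed -n '2p;4p;5p'
```

```text
ee_pos: [445.8, 321.6, 83.3]
contact_force: [-0.1, -0.5, 1.2]
gripper_width: 16.4
```

```bash
python3 -m pendant '[{"dx":0,"dy":0,"dz":0.03,"rx":0,"ry":0,"rz":0},{"dx":0,"dy":0,"dz":0.06,"rx":0,"ry":0,"rz":0},{"dx":0,"dy":0,"dz":0.06,"rx":0,"ry":0,"rz":0},{"dx":0,"dy":0,"dz":0.06,"rx":0,"ry":0,"rz":0}]' | sed -n '2p;4p;5p'
```

```text
ee_pos: [445.9, 321.7, 83.2]
contact_force: [-4.3, -2.8, 10.4]
gripper_width: 16.6
```

```bash
python3 -m pendant '[{"dx":0,"dy":0,"dz":-0.05,"rx":0,"ry":0,"rz":0},{"dx":0,"dy":0,"dz":-0.05,"rx":0,"ry":0,"rz":0},{"dx":0,"dy":0,"dz":-0.05,"rx":0,"ry":0,"rz":0},{"dx":0,"dy":0,"dz":-0.05,"rx":0,"ry":0,"rz":0},{"dx":0,"dy":0,"dz":-0.4,"rx":0,"ry":0,"rz":0},{"dx":0,"dy":0,"dz":-1.2,"rx":0,"ry":0,"rz":0},{"dx":0,"dy":0,"dz":-2.4,"rx":0,"ry":0,"rz":0},{"dx":0,"dy":2,"dz":-3.6,"rx":0,"ry":0,"rz":0},{"dx":0,"dy":4,"dz":-3.6,"rx":0,"ry":0,"rz":0},{"dx":0,"dy":6,"dz":-3.6,"rx":0,"ry":0,"rz":0}]' 0.4 | sed -n '2p;4p;5p'
python3 -c "
from h import *
im,d=snapshot('side');C=cloud('side',d,np.ones_like(d,bool)); r=np.c_[(C[:,:2]-RO)@yaw(RY),C[:,2]]
k=(abs(r[:,0]+85)<18)&(abs(r[:,1]-80)<18)&(r[:,2]>84)&(r[:,2]<112);print(len(r[k]),r[k].mean(0),r[k].max(0))
print([(x['p'],(onz('side',x['centre'],32)[0,:2]-RO)@yaw(RY)) for x in mark_of('side','pin')])
print([(x['p'],x['centre'],(onz('side',x['centre'],70)[0,:2]-RO)@yaw(RY)) for x in mark_of('side','follower_face')])
save('c7',cv2.resize(im[330:470,280:440],(685,600),interpolation=cv2.INTER_CUBIC));st()"
```

```text
ee_pos: [485.0, 183.5, 174.4]
contact_force: [0.3, 0.3, 0.2]
gripper_width: 34.1
190 [-83.34829597  82.37448076 101.37745736] [-75.55793166  89.34266545 110.35915151]
[(0.64, array([-88.9417606 ,  73.48906433]))]
[(0.62, [336.4, 387.5], array([ 5.04500207, 10.31020696]))]
t 14.5 p [484.3 181.5 172.5] yawY -75.0 j [ 18.   1. 115.  -0.  65.  93.] F [-0.2  0.  -0.4] w 34.2 ff 0.0
```

View pics/c7.png

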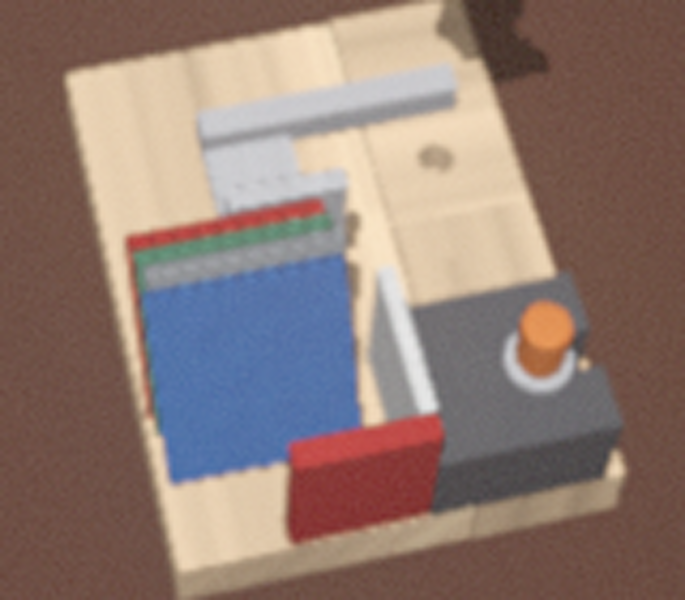

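```bash
python3 -m pendant '[{"dx":0,"dy":0,"dz":-1,"rx":0,"ry":0,"rz":-8},{"dx":0,"dy":0,"dz":-1,"rx":0,"ry":0,"rz":-16},{"dx":0,"dy":0,"dz":-1,"rx":0,"ry":0,"rz":-24},{"dx":0,"dy":0,"dz":-1,"rx":0,"ry":0,"rz":-32},{"dx":0,"dy":0,"dz":-1,"rx":0,"ry":0,"rz":-40},{"dx":0,"dy":0,"dz":-1,"rx":0,"ry":0,"rz":-48},{"dx":0,"dy":0,"dz":-1,"rx":0,"ry":0,"rz":-56},{"dx":0,"dy":0,"dz":-1,"rx":0,"ry":0,"rz":-64},{"dx":0,"dy":0,"dz":-1,"rx":0,"ry":0,"rz":-72},{"dx":0,"dy":0,"dz":-1,"rx":0,"ry":0,"rz":-80}]' 0 | sed -n '2p;4p;5p'
python3 -c "
from h import *
st();to(*rk(-12,-22),180,15.3)"
```

```text
ee_pos: [482.9, 185.5, 196.6]
contact_force: [0.9, 0.0, 0.6]
gripper_width: 0.1
t 15.5 p [482.9 185.5 196.6] yawY 5.7 j [ 18.  -1. 113.   0.  67.  13.] F [0.9 0.  0.6] w 0.1 ff 0.0
a 15.3 d [2.    2.544 0.665] r [-0.02 -0.04 -9.62] |mm| 83
a 195.3 d [2.    2.544 0.665] r [-5.0000e-02  3.0000e-02  1.7038e+02] |mm| 83
```

```bash
python3 -m pendant '[{"dx":1,"dy":1.2,"dz":0.3,"rx":0,"ry":0,"rz":-5},{"dx":2,"dy":2.5,"dz":0.7,"rx":0,"ry":0,"rz":-9.6},{"dx":2,"dy":2.5,"dz":0.7,"rx":0,"ry":0,"rz":-9.6},{"dx":2,"dy":2.5,"dz":0.7,"rx":0,"ry":0,"rz":-9.6},{"dx":2,"dy":2.5,"dz":0.7,"rx":0,"ry":0,"rz":-9.6}]' | sed -n '2p;4p;5p'
python3 -c "
from h import *
st();to(*rk(-12,-22),60,15.3)"
```

```text
ee_pos: [540.1, 239.8, 179.1]
contact_force: [0.2, 0.5, 0.3]
gripper_width: -0.1
t 16.0 p [540.1 239.8 179.1] yawY 14.9 j [ 22.   8. 106.   0.  66.   7.] F [0.2 0.5 0.3] w -0.1 ff 0.0
a 15.3 d [0.055 0.067 4.762] r [-0.06  0.   -0.41] |mm| 119
a 195.3 d [0.055 0.067 4.762] r [1.0000e-02 9.0000e-02 1.7959e+02] |mm| 119
```

```bash
python3 -m pendant '[{"dx":0.05,"dy":0.07,"dz":1,"rx":0,"ry":0,"rz":-0.4},{"dx":0.05,"dy":0.07,"dz":2,"rx":0,"ry":0,"rz":-0.4},{"dx":0.05,"dy":0.07,"dz":3,"rx":0,"ry":0,"rz":-0.4},{"dx":0.05,"dy":0.07,"dz":4,"rx":0,"ry":0,"rz":-0.4},{"dx":0.05,"dy":0.07,"dz":4.5,"rx":0,"ry":0,"rz":-0.4},{"dx":0.05,"dy":0.07,"dz":4.76,"rx":0,"ry":0,"rz":-0.4},{"dx":0.05,"dy":0.07,"dz":4.76,"rx":0,"ry":0,"rz":-0.4},{"dx":0.05,"dy":0.07,"dz":4.76,"rx":0,"ry":0,"rz":-0.4}]' | sed -n '2p;4p;5p'
python3 -m pendant '[{"dx":0.15,"dy":0,"dz":0,"rx":0,"ry":0,"rz":0},{"dx":0.3,"dy":0,"dz":0,"rx":0,"ry":0,"rz":0},{"dx":0.45,"dy":0,"dz":0,"rx":0,"ry":0,"rz":0},{"dx":0.6,"dy":0,"dz":0,"rx":0,"ry":0,"rz":0},{"dx":0.75,"dy":0,"dz":0,"rx":0,"ry":0,"rz":0},{"dx":0.9,"dy":0,"dz":0,"rx":0,"ry":0,"rz":0},{"dx":0.9,"dy":0,"dz":0,"rx":0,"ry":0,"rz":0}]' | sed -n '2p;4p;5p'
python3 -c "
from h import *
p=np.array(sense()['ee_pos'])[:2]; print((p-RO)@yaw(RY))"
```

```text
ee_pos: [543.3, 241.4, 61.5]
contact_force: [-0.9, 0.6, 0.8]
gripper_width: -0.0
ee_pos: [536.4, 263.4, 60.1]
contact_force: [-0.6, -0.6, -0.1]
gripper_width: -0.0
[-10.90705081   0.41432929]
```

```bash
python3 -m pendant '[{"dx":0.1,"dy":0,"dz":0,"rx":0,"ry":0,"rz":0},{"dx":0.2,"dy":0,"dz":0,"rx":0,"ry":0,"rz":0},{"dx":0.3,"dy":0,"dz":0,"rx":0,"ry":0,"rz":0},{"dx":0.4,"dy":0,"dz":0,"rx":0,"ry":0,"rz":0},{"dx":0.4,"dy":0,"dz":0,"rx":0,"ry":0,"rz":0}]' | sed -n '2p;4p;5p'
python3 -c "
from h import *
p=np.array(sense()['ee_pos'])[:2]; print((p-RO)@yaw(RY))
im,d=snapshot('side'); 
print([(x['p'],x['centre'],(onz('side',x['centre'],70)[0,:2]-RO)@yaw(RY)) for x in mark_of('side','follower_face')])
save('c8',cv2.resize(im[300:460,280:440],(600,600),interpolation=cv2.INTER_CUBIC))"
```

```text
ee_pos: [533.7, 272.9, 60.0]
contact_force: [-0.3, -0.2, -0.7]
gripper_width: -0.1
[-10.99978541  10.30625965]
[(0.69, [341.7, 400.7], array([ 2.32647875, 34.01043152]))]
```

View pics/c8.png

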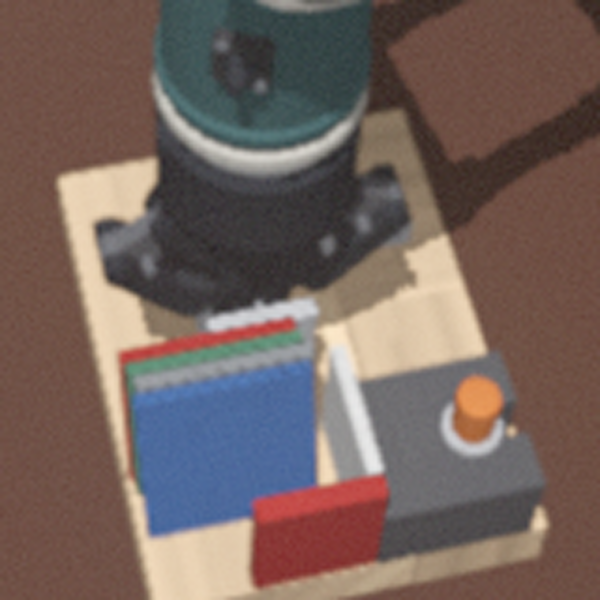

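```bash
python3 -m pendant '[{"dx":0.1,"dy":0,"dz":0,"rx":0,"ry":0,"rz":0},{"dx":0.25,"dy":0,"dz":0,"rx":0,"ry":0,"rz":0},{"dx":0.4,"dy":0,"dz":0,"rx":0,"ry":0,"rz":0},{"dx":0.55,"dy":0,"dz":0,"rx":0,"ry":0,"rz":0},{"dx":0.7,"dy":0,"dz":0,"rx":0,"ry":0,"rz":0},{"dx":0.85,"dy":0,"dz":0,"rx":0,"ry":0,"rz":0},{"dx":1,"dy":0,"dz":0,"rx":0,"ry":0,"rz":0},{"dx":1.1,"dy":0,"dz":0,"rx":0,"ry":0,"rz":0},{"dx":1.2,"dy":0,"dz":0,"rx":0,"ry":0,"rz":0},{"dx":1.2,"dy":0,"dz":0,"rx":0,"ry":0,"rz":0}]' | sed -n '2p;4p;5p'
cat >> h.py <<'E'
def row(name):
    im,d=snapshot('side'); C=cloud('side',d,np.ones_like(d,bool)); r=np.c_[(C[:,:2]-RO)@yaw(RY),C[:,2]]
    p=np.array(sense()['ee_pos'])[:2]; print('tcp',((p-RO)@yaw(RY)).round(1),'F',((np.array(sense()['contact_force'])[:2])@yaw(RY)).round(1))
    k=(r[:,0]>-33)&(r[:,0]<60)&(r[:,1]>0)&(r[:,1]<98)&(r[:,2]>90)&(r[:,2]<116)
    col=im.reshape(-1,3)[(d>0).ravel()]
    hsv=cv2.cvtColor(col[None],cv2.COLOR_RGB2HSV)[0].astype(int)
    S=hsv[:,1]>90
    for n,m in(('red',S&((hsv[:,0]<8)|(hsv[:,0]>172))),('green',S&(hsv[:,0]>50)&(hsv[:,0]<90)),('blue',S&(hsv[:,0]>100)&(hsv[:,0]<125)),('grey',(hsv[:,1]<45))):
        q=r[k&m]
        if len(q)>4: print(n,len(q),'x',np.percentile(q[:,0],[2,98]).round(1),'y',np.percentile(q[:,1],[2,50,98]).round(1),'z',np.percentile(q[:,2],[50,98]).round(1))
    print([(round(x['p'],2),((onz('side',x['centre'],70)[0,:2]-RO)@yaw(RY)).round(1)) for x in mark_of('side','follower_face')])
    save(name,cv2.resize(im[300:460,280:440],(600,600),interpolation=cv2.INTER_CUBIC))
E
python3 -c "
from h import *
row('c9')"
```

```text
ee_pos: [525.8, 301.9, 60.0]
contact_force: [-0.4, -0.5, -0.2]
gripper_width: 0.1
tcp [-10.9  40.3] F [ 0.9 -0.5]
red 152 x [-19.2  48.6] y [61.6 64.7 67.8] z [110.4 113.1]
blue 387 x [-20.6  46.9] y [89.5 93.6 95.9] z [108.9 113.2]
grey 802 x [-29.7  44.9] y [40.6 75.5 80.4] z [107.2 115.1]
[(0.47, array([ 6.7, 57.5]))]
```

View pics/c9.png

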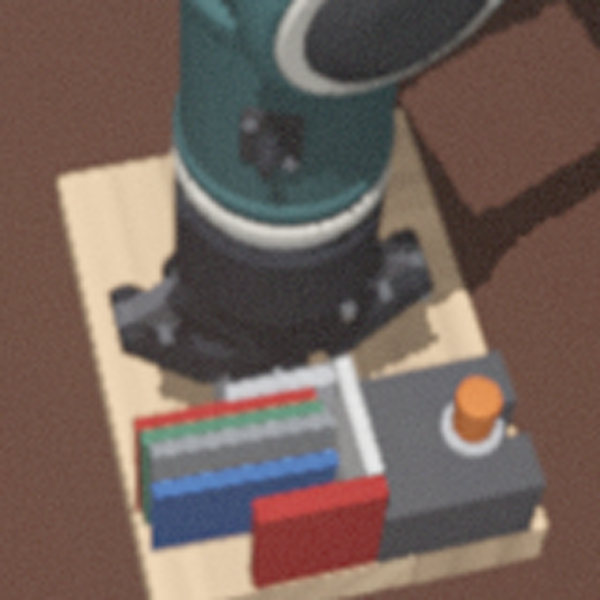

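```bash
python3 -m pendant '[{"dx":0.1,"dy":0,"dz":0,"rx":0,"ry":0,"rz":0},{"dx":0.2,"dy":0,"dz":0,"rx":0,"ry":0,"rz":0},{"dx":0.3,"dy":0,"dz":0,"rx":0,"ry":0,"rz":0},{"dx":0.4,"dy":0,"dz":0,"rx":0,"ry":0,"rz":0},{"dx":0.4,"dy":0,"dz":0,"rx":0,"ry":0,"rz":0},{"dx":0.4,"dy":0,"dz":0,"rx":0,"ry":0,"rz":0}]' | sed -n '2p;4p;5p'
python3 -c "
from h import *
row('c10')"
```

```text
ee_pos: [523.3, 311.6, 60.2]
contact_force: [-0.1, -1.3, -0.2]
gripper_width: 0.1
tcp [-10.8  50.3] F [ 0.4 -0.1]
red 171 x [-19.5  48.7] y [71.2 74.9 78.3] z [111.1 113.8]
blue 396 x [-20.5  47.3] y [90.7 95.8 97.6] z [108.7 113.8]
grey 566 x [-30.6  44.7] y [49.9 70.8 90. ] z [110.1 115.6]
[(0.65, array([ 4.9, 72.3])), (0.35, array([ 7.2, 84.9]))]
```

```bash
python3 -m pendant '[{"dx":-0.3,"dy":0,"dz":0,"rx":0,"ry":0,"rz":0},{"dx":-0.4,"dy":0,"dz":-0.5,"rx":0,"ry":0,"rz":0},{"dx":-0.4,"dy":0,"dz":-2,"rx":0,"ry":0,"rz":0},{"dx":-0.4,"dy":0,"dz":-3.5,"rx":0,"ry":0,"rz":0},{"dx":-0.4,"dy":1,"dz":-5,"rx":0,"ry":0,"rz":8},{"dx":0.3,"dy":2,"dz":-5,"rx":0,"ry":0,"rz":16},{"dx":0.8,"dy":3,"dz":-5,"rx":0,"ry":0,"rz":24},{"dx":1.4,"dy":4.5,"dz":-5,"rx":0,"ry":0,"rz":32},{"dx":1.4,"dy":4.5,"dz":-5,"rx":0,"ry":0,"rz":40},{"dx":1.4,"dy":4.5,"dz":-5,"rx":0,"ry":0,"rz":48}]' | sed -n '2p;4p;5p'
python3 -m pendant '[{"dx":0,"dy":0,"dz":0,"rx":0,"ry":0,"rz":8},{"dx":0,"dy":0,"dz":0,"rx":0,"ry":0,"rz":16},{"dx":0,"dy":0,"dz":0,"rx":0,"ry":0,"rz":24},{"dx":0,"dy":0,"dz":0,"rx":0,"ry":0,"rz":32},{"dx":0,"dy":0,"dz":0,"rx":0,"ry":0,"rz":40},{"dx":0,"dy":0,"dz":0,"rx":0,"ry":0,"rz":42},{"dx":0,"dy":0,"dz":0,"rx":0,"ry":0,"rz":42}]' | sed -n '2p;4p;5p'
python3 -c "
from h import *
row('c11')
st();to(*rk(90,86),185,105.3)"
```

```text
ee_pos: [623.6, 374.8, 185.2]
contact_force: [-1.2, -0.2, -0.8]
gripper_width: 0.1
ee_pos: [622.9, 374.2, 186.1]
contact_force: [0.9, -0.8, 0.2]
gripper_width: -0.0
tcp [101.8  84.5] F [-0.1 -0.4]
red 173 x [-19.8  49.6] y [70.8 74.7 78.1] z [111.  113.6]
blue 410 x [-20.7  47.1] y [89.8 94.6 96.6] z [107.9 113. ]
grey 372 x [-30.1  45.7] y [63.8 83.5 89.9] z [109.9 113.7]
[]
t 21.7 p [622.9 374.3 185.8] yawY -74.7 j [ 29.  22.  87.   0.  70. 104.] F [0.4 0.6 0.4] w 0.0 ff 0.0
a 105.3 d [-0.471 -0.059  0.034] r [ 6.0000e-02 -2.0000e-02 -1.7999e+02] |mm| 12
a 285.3 d [-0.471 -0.059  0.034] r [-0.01 -0.04  0.01] |mm| 12
```

View pics/c11.png

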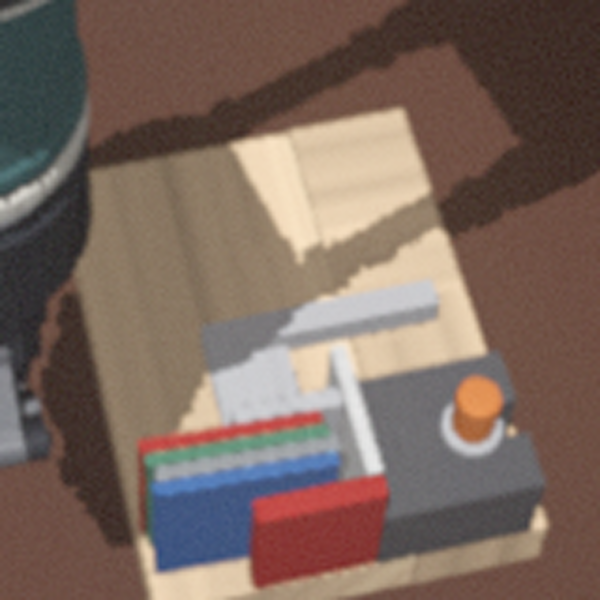

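```bash
python3 -m pendant '[{"dx":0,"dy":-0.06,"dz":1,"rx":0,"ry":0,"rz":0},{"dx":0,"dy":-0.06,"dz":2,"rx":0,"ry":0,"rz":0},{"dx":0,"dy":-0.06,"dz":3,"rx":0,"ry":0,"rz":0},{"dx":0,"dy":-0.06,"dz":4,"rx":0,"ry":0,"rz":0},{"dx":-0.3,"dy":-0.06,"dz":5,"rx":0,"ry":0,"rz":0},{"dx":-0.6,"dy":-0.06,"dz":5.4,"rx":0,"ry":0,"rz":0},{"dx":-0.9,"dy":-0.06,"dz":5.4,"rx":0,"ry":0,"rz":0},{"dx":-1.2,"dy":-0.06,"dz":5.4,"rx":0,"ry":0,"rz":0},{"dx":-1.4,"dy":-0.06,"dz":5.4,"rx":0,"ry":0,"rz":0},{"dx":-1.4,"dy":-0.06,"dz":5.4,"rx":0,"ry":0,"rz":0}]' | sed -n '2p;4p;5p'
python3 -c "
from h import *
row('x1')"
python3 -m pendant '[{"dx":-0.06,"dy":0,"dz":0,"rx":0,"ry":0,"rz":0},{"dx":-0.12,"dy":0,"dz":0,"rx":0,"ry":0,"rz":0},{"dx":-0.18,"dy":0,"dz":0,"rx":0,"ry":0,"rz":0},{"dx":-0.24,"dy":0,"dz":0,"rx":0,"ry":0,"rz":0},{"dx":-0.3,"dy":0,"dz":0,"rx":0,"ry":0,"rz":0},{"dx":-0.3,"dy":0,"dz":0,"rx":0,"ry":0,"rz":0}]' | sed -n '2p;4p;5p'
python3 -c "
from h import *
row('x2')"
```

```text
ee_pos: [588.8, 367.2, 52.1]
contact_force: [0.1, 0.6, 1.2]
gripper_width: -0.1
tcp [67.4 86.6] F [-0.3  0.5]
red 117 x [-20.1  28.7] y [71.9 75.1 78. ] z [111.2 113.7]
blue 415 x [-21.2  47. ] y [90.2 94.5 96.7] z [107.5 112.7]
grey 336 x [-30.3  38.6] y [64.  83.6 89.3] z [109.7 113.2]
[(0.65, array([ 1.8, 70.3]))]
ee_pos: [581.2, 364.7, 50.2]
contact_force: [1.4, -0.5, -0.7]
gripper_width: 0.1
tcp [59.1 86.3] F [0.7 0.7]
red 106 x [-22.8  19.9] y [72.4 75.3 77.9] z [111.5 114.3]
blue 382 x [-22.   40.7] y [90.2 94.6 96.7] z [107.6 113. ]
grey 298 x [-30.3  30.2] y [63.4 83.5 89.3] z [109.9 113.8]
[(0.62, array([ 1.2, 72.3]))]
```

```bash
python3 -m pendant '[{"dx":-0.05,"dy":0,"dz":0,"rx":0,"ry":0,"rz":0},{"dx":-0.1,"dy":0,"dz":0,"rx":0,"ry":0,"rz":0},{"dx":-0.15,"dy":0,"dz":0,"rx":0,"ry":0,"rz":0},{"dx":-0.2,"dy":0,"dz":0,"rx":0,"ry":0,"rz":0},{"dx":-0.2,"dy":0,"dz":0,"rx":0,"ry":0,"rz":0}]' | sed -n '2p;4p'
python3 -m pendant '[{"dx":-0.04,"dy":0,"dz":0,"rx":0,"ry":0,"rz":0},{"dx":-0.08,"dy":0,"dz":0,"rx":0,"ry":0,"rz":0},{"dx":-0.12,"dy":0,"dz":0,"rx":0,"ry":0,"rz":0},{"dx":-0.12,"dy":0,"dz":0,"rx":0,"ry":0,"rz":0}]' | sed -n '2p;4p'
python3 -c "
from h import *
row('x3')"
```

```text
ee_pos: [576.2, 363.4, 50.1]
contact_force: [1.0, 0.6, -0.0]
ee_pos: [573.4, 362.5, 50.1]
contact_force: [1.2, 0.8, -0.3]
tcp [51.  86.2] F [0.4 0.1]
red 100 x [-30.5  10.5] y [71.8 75.2 78.2] z [111.4 114.3]
blue 366 x [-29.6  32.1] y [90.  94.6 96.5] z [107.5 113.1]
grey 262 x [-31.6  21.2] y [64.1 84.2 89.5] z [110.2 113.2]
[(0.82, array([ 6.1, 71. ]))]
```

```bash
python3 -m pendant '[{"dx":-0.03,"dy":0,"dz":0,"rx":0,"ry":0,"rz":0},{"dx":-0.06,"dy":0,"dz":0,"rx":0,"ry":0,"rz":0},{"dx":-0.1,"dy":0,"dz":0,"rx":0,"ry":0,"rz":0},{"dx":-0.1,"dy":0,"dz":0,"rx":0,"ry":0,"rz":0}]' | sed -n '2p;4p'
python3 -m pendant '[{"dx":-0.03,"dy":0,"dz":0,"rx":0,"ry":0,"rz":0},{"dx":-0.05,"dy":0,"dz":0,"rx":0,"ry":0,"rz":0},{"dx":-0.05,"dy":0,"dz":0,"rx":0,"ry":0,"rz":0}]' | sed -n '2p;4p'
```

```text
ee_pos: [571.8, 362.2, 50.4]
contact_force: [3.0, 0.9, -0.2]
ee_pos: [571.8, 362.3, 50.9]
contact_force: [5.7, 2.6, -0.6]
```

```bash
python3 -m pendant '[{"dx":-0.03,"dy":0,"dz":0,"rx":0,"ry":0,"rz":0},{"dx":-0.04,"dy":0,"dz":0,"rx":0,"ry":0,"rz":0},{"dx":-0.04,"dy":0,"dz":0,"rx":0,"ry":0,"rz":0}]' | sed -n '2p;4p'
python3 -c "
from h import *
row('x4')"
```

```text
ee_pos: [571.8, 362.4, 51.5]
contact_force: [8.2, 3.0, -1.6]
tcp [49.4 86.5] F [8.2 0. ]
red 100 x [-32.    8.8] y [71.9 75.6 78.5] z [111.7 114.5]
blue 364 x [-31.   29.4] y [90.1 94.7 96.9] z [108.3 113.6]
grey 245 x [-31.3  20. ] y [63.8 84.3 89.8] z [110.6 113.6]
[]
```

```bash
python3 -m pendant '[{"dx":0.3,"dy":0,"dz":0,"rx":0,"ry":0,"rz":0},{"dx":1.5,"dy":0,"dz":0,"rx":0,"ry":0,"rz":0},{"dx":1.5,"dy":0,"dz":-2,"rx":0,"ry":0,"rz":0},{"dx":1.5,"dy":0,"dz":-4,"rx":0,"ry":0,"rz":0},{"dx":1.5,"dy":0,"dz":-5.4,"rx":0,"ry":0,"rz":-8},{"dx":0,"dy":1,"dz":-5.4,"rx":0,"ry":0,"rz":-16},{"dx":-1,"dy":1.5,"dz":-5.4,"rx":0,"ry":0,"rz":-24},{"dx":-2.45,"dy":1.95,"dz":-5.4,"rx":0,"ry":0,"rz":-32},{"dx":-2.45,"dy":1.95,"dz":-5.4,"rx":0,"ry":0,"rz":-40},{"dx":-2.45,"dy":1.95,"dz":-5.4,"rx":0,"ry":0,"rz":-48}]' | sed -n '2p;4p;5p'
python3 -m pendant '[{"dx":0,"dy":0,"dz":0,"rx":0,"ry":0,"rz":-8},{"dx":0,"dy":0,"dz":0,"rx":0,"ry":0,"rz":-16},{"dx":0,"dy":0,"dz":0,"rx":0,"ry":0,"rz":-24},{"dx":0,"dy":0,"dz":0,"rx":0,"ry":0,"rz":-32},{"dx":0,"dy":0,"dz":0,"rx":0,"ry":0,"rz":-40},{"dx":0,"dy":0,"dz":0,"rx":0,"ry":0,"rz":-42},{"dx":0,"dy":0,"dz":0,"rx":0,"ry":0,"rz":-42}]' | sed -n '2p;4p;5p'
sed -i 's/r\[:,0\]>-33/r[:,0]>-36/' h.py
python3 -c "
from h import *
row('x5')
st();to(*rk(-12,36),60,15.3)"
```

```text
ee_pos: [520.3, 296.9, 184.2]
contact_force: [0.6, 0.1, 0.4]
gripper_width: 0.0
ee_pos: [521.8, 297.8, 184.4]
contact_force: [0.5, 0.8, 0.5]
gripper_width: 0.0
tcp [-15.7  37.5] F [-0.7  0.5]
red 150 x [-29.1  38.1] y [71.6 74.8 77.5] z [111.1 113.4]
blue 387 x [-29.7  37.4] y [90.1 94.8 96.8] z [107.8 113. ]
grey 412 x [-35.4  37.3] y [50.3 82.9 91.7] z [109.8 113.3]
[(0.9, array([ 6.2, 73.3])), (0.53, array([ 188.4, -137.9]))]
t 27.4 p [522.1 298.  184.6] yawY 15.2 j [ 27.   9. 104.   0.  67.  12.] F [ 0.1 -0.1 -0. ] w 0.3 ff 0.0
a 15.3 d [-0.059  0.152  4.985] r [-0.1   0.01 -0.09] |mm| 125
a 195.3 d [-0.059  0.152  4.985] r [2.0000e-02 1.6000e-01 1.7991e+02] |mm| 125
```

```bash
python3 -m pendant '[{"dx":0,"dy":0.15,"dz":1.5,"rx":0,"ry":0,"rz":0},{"dx":0,"dy":0.15,"dz":3,"rx":0,"ry":0,"rz":0},{"dx":0,"dy":0.15,"dz":4,"rx":0,"ry":0,"rz":0},{"dx":0,"dy":0.15,"dz":4.8,"rx":0,"ry":0,"rz":0},{"dx":0,"dy":0.15,"dz":5,"rx":0,"ry":0,"rz":0},{"dx":0,"dy":0.15,"dz":5,"rx":0,"ry":0,"rz":0},{"dx":0,"dy":0.15,"dz":5,"rx":0,"ry":0,"rz":0}]' | sed -n '2p;4p;5p'
python3 -c "
from h import *
for c in('side','top'):
  im,d=snapshot(c); C=cloud(c,d,np.ones_like(d,bool)); r=np.c_[(C[:,:2]-RO)@yaw(RY),C[:,2]]
  k=(abs(r[:,2]-100)<2.5)&(r[:,0]>-60)&(r[:,0]<-30)&(r[:,1]>45)&(r[:,1]<112)
  q=r[k];print(c,'fence top',len(q),np.percentile(q[:,:2],[2,50,98],axis=0).round(1))
  k=(abs(r[:,2]-100)<2.5)&(r[:,0]>-60)&(r[:,0]<30)&(r[:,1]>99)&(r[:,1]<116)
  q=r[k];print(c,'backstop top',len(q),np.percentile(q[:,:2],[2,50,98],axis=0).round(1))
  k=(r[:,2]>105)&(r[:,2]<114)&(r[:,0]>-40)&(r[:,0]<60)&(r[:,1]>70)&(r[:,1]<102)
  for y in range(70,102,4):
    q=r[k&(abs(r[:,1]-y)<2)]
    if len(q)>5: print(c,y,len(q),np.percentile(q[:,0],[2,98]).round(1))
"
```

```text
ee_pos: [527.2, 299.6, 61.3]
contact_force: [0.4, 0.3, -0.2]
gripper_width: 0.2
side fence top 175 [[-40.2  46.7]
 [-36.7  85.8]
 [-30.6 108.9]]
side backstop top 244 [[-39.4  99.3]
 [-14.5 104.5]
 [ 11.3 109.2]]
side 70 31 [-27.7  38.8]
side 74 122 [-28.6  38.2]
side 78 124 [-30.9  36.7]
side 82 130 [-31.9  37.2]
side 86 127 [-30.6  37.7]
side 90 135 [-31.3  36.7]
side 94 167 [-31.2  36.9]
side 98 23 [-31.9  -0.2]
top fence top 63 [[-42.5  78. ]
 [-39.5  95.4]
 [-33.5 109.4]]
top backstop top 27 [[-41.7 100.1]
 [-37.6 104.4]
 [-33.2 109.9]]
```

```bash
python3 -m pendant '[{"dx":0.2,"dy":0,"dz":0,"rx":0,"ry":0,"rz":0},{"dx":0.4,"dy":0,"dz":0,"rx":0,"ry":0,"rz":0},{"dx":0.5,"dy":0,"dz":0,"rx":0,"ry":0,"rz":0},{"dx":0.6,"dy":0,"dz":0,"rx":0,"ry":0,"rz":0},{"dx":0.66,"dy":0,"dz":0,"rx":0,"ry":0,"rz":0},{"dx":0.72,"dy":0,"dz":0,"rx":0,"ry":0,"rz":0},{"dx":0.72,"dy":0,"dz":0,"rx":0,"ry":0,"rz":0}]' | sed -n '2p;4p'
python3 -c "
from h import *
row('x6')"
python3 -m pendant '[{"dx":0.04,"dy":0,"dz":0,"rx":0,"ry":0,"rz":0},{"dx":0.06,"dy":0,"dz":0,"rx":0,"ry":0,"rz":0},{"dx":0.06,"dy":0,"dz":0,"rx":0,"ry":0,"rz":0}]' | sed -n '2p;4p'
```

```text
ee_pos: [522.2, 315.0, 60.3]
contact_force: [1.7, -7.0, 2.8]
tcp [-11.   53.9] F [-0.1 -9.1]
red 158 x [-29.4  38.3] y [75.4 78.2 80.7] z [111.1 113.9]
blue 179 x [-30.4  36.9] y [92.9 96.1 97.9] z [110.3 112.8]
grey 511 x [-35.2  35.5] y [54.1 72.9 92.5] z [110.2 115.5]
[(0.73, array([ -62.8, -504. ])), (0.46, array([ 1.2, 71.6]))]
ee_pos: [522.1, 315.0, 60.3]
contact_force: [2.4, -11.6, 3.1]
```

```bash
python3 -m pendant '[{"dx":-0.3,"dy":0,"dz":0,"rx":0,"ry":0,"rz":0},{"dx":-0.5,"dy":0,"dz":-0.5,"rx":0,"ry":0,"rz":0},{"dx":-0.5,"dy":0,"dz":-2,"rx":0,"ry":0,"rz":0},{"dx":-0.5,"dy":0,"dz":-3.5,"rx":0,"ry":0,"rz":0},{"dx":-0.5,"dy":1,"dz":-5,"rx":0,"ry":0,"rz":8},{"dx":0.3,"dy":2,"dz":-5,"rx":0,"ry":0,"rz":16},{"dx":0.8,"dy":3,"dz":-5,"rx":0,"ry":0,"rz":24},{"dx":1.35,"dy":4.4,"dz":-5,"rx":0,"ry":0,"rz":32},{"dx":1.35,"dy":4.4,"dz":-5,"rx":0,"ry":0,"rz":40},{"dx":1.35,"dy":4.4,"dz":-5,"rx":0,"ry":0,"rz":48}]' | sed -n '2p;4p;5p'
python3 -m pendant '[{"dx":0,"dy":0,"dz":0,"rx":0,"ry":0,"rz":8},{"dx":0,"dy":0,"dz":0,"rx":0,"ry":0,"rz":16},{"dx":0,"dy":0,"dz":0,"rx":0,"ry":0,"rz":24},{"dx":0,"dy":0,"dz":0,"rx":0,"ry":0,"rz":32},{"dx":0,"dy":0,"dz":0,"rx":0,"ry":0,"rz":40},{"dx":0,"dy":0,"dz":0,"rx":0,"ry":0,"rz":42},{"dx":0,"dy":0,"dz":0,"rx":0,"ry":0,"rz":42}]' | sed -n '2p;4p;5p'
python3 -c "
from h import *
row('x7')
st();to(*rk(65,88),55,105.3)"
```

```text
ee_pos: [618.9, 380.7, 185.1]
contact_force: [-0.4, -0.8, -0.5]
gripper_width: -0.4
ee_pos: [618.3, 379.9, 185.9]
contact_force: [0.5, 0.6, 1.2]
gripper_width: 0.0
tcp [98.9 91.1] F [-0.7 -0.3]
red 159 x [-29.6  38.7] y [74.9 78.1 80.9] z [111.1 113.5]
blue 183 x [-30.4  37.4] y [93.2 96.1 98. ] z [110.3 113.4]
grey 385 x [-35.6  37.4] y [50.  86.1 92.5] z [109.7 113.4]
[(0.55, array([ 2.4, 77.6]))]
t 31.1 p [618.4 379.8 185.7] yawY -74.7 j [ 30.  22.  88.   0.  70. 104.] F [-0.7  0.6 -0.8] w 0.1 ff 0.0
a 105.3 d [-1.357  0.123  5.227] r [ 4.0000e-02 -5.0000e-02 -1.7997e+02] |mm| 135
a 285.3 d [-1.357  0.123  5.227] r [-0.03 -0.02  0.03] |mm| 135
```

```bash
python3 -m pendant '[{"dx":0,"dy":0.12,"dz":1,"rx":0,"ry":0,"rz":0},{"dx":0,"dy":0.12,"dz":2.5,"rx":0,"ry":0,"rz":0},{"dx":0,"dy":0.12,"dz":4,"rx":0,"ry":0,"rz":0},{"dx":-0.3,"dy":0.12,"dz":5.2,"rx":0,"ry":0,"rz":0},{"dx":-0.6,"dy":0.12,"dz":5.3,"rx":0,"ry":0,"rz":0},{"dx":-0.9,"dy":0.12,"dz":5.3,"rx":0,"ry":0,"rz":0},{"dx":-1.2,"dy":0.12,"dz":5.3,"rx":0,"ry":0,"rz":0},{"dx":-1.5,"dy":0.12,"dz":5.3,"rx":0,"ry":0,"rz":0},{"dx":-1.6,"dy":0.12,"dz":5.3,"rx":0,"ry":0,"rz":0},{"dx":-1.7,"dy":0.12,"dz":5.3,"rx":0,"ry":0,"rz":0}]' | sed -n '2p;4p;5p'
python3 -m pendant '[{"dx":-0.06,"dy":0,"dz":0,"rx":0,"ry":0,"rz":0},{"dx":-0.12,"dy":0,"dz":0,"rx":0,"ry":0,"rz":0},{"dx":-0.18,"dy":0,"dz":0,"rx":0,"ry":0,"rz":0},{"dx":-0.22,"dy":0,"dz":0,"rx":0,"ry":0,"rz":0},{"dx":-0.26,"dy":0,"dz":0,"rx":0,"ry":0,"rz":0},{"dx":-0.26,"dy":0,"dz":0,"rx":0,"ry":0,"rz":0}]' | sed -n '2p;4p;5p'
python3 -c "
from h import *
row('x8')"
```

```text
ee_pos: [578.7, 365.9, 54.2]
contact_force: [0.3, -0.2, 0.5]
gripper_width: 0.1
ee_pos: [572.2, 363.8, 52.8]
contact_force: [0.9, 0.6, 0.1]
gripper_width: -0.1
tcp [50.2 87.8] F [ 0.9 -0. ]
red 111 x [-31.6  12.4] y [75.1 78.3 81. ] z [111.3 114. ]
blue 163 x [-31.5  30.8] y [92.7 96.2 97.9] z [110.3 113.4]
grey 317 x [-35.7  25.2] y [49.8 87.  92.6] z [110.  113.3]
[(0.95, array([-2.8, 74.1])), (0.28, array([-2. , 92.3]))]
```

```bash
python3 -m pendant '[{"dx":-0.03,"dy":0,"dz":0,"rx":0,"ry":0,"rz":0},{"dx":-0.06,"dy":0,"dz":0,"rx":0,"ry":0,"rz":0},{"dx":-0.06,"dy":0,"dz":0,"rx":0,"ry":0,"rz":0}]' | sed -n '2p;4p'
python3 -m pendant '[{"dx":-0.03,"dy":0,"dz":0,"rx":0,"ry":0,"rz":0},{"dx":-0.05,"dy":0,"dz":0,"rx":0,"ry":0,"rz":0},{"dx":-0.05,"dy":0,"dz":0,"rx":0,"ry":0,"rz":0}]' | sed -n '2p;4p'
```

```text
ee_pos: [571.3, 363.6, 53.1]
contact_force: [3.3, 1.1, 1.4]
ee_pos: [571.4, 363.6, 53.3]
contact_force: [6.4, 1.9, -0.6]
```

```bash
python3 -m pendant '[{"dx":0.3,"dy":0,"dz":0,"rx":0,"ry":0,"rz":0},{"dx":1.2,"dy":0,"dz":0,"rx":0,"ry":0,"rz":0},{"dx":1.5,"dy":0,"dz":-1,"rx":0,"ry":0,"rz":0},{"dx":1.5,"dy":0,"dz":-3,"rx":0,"ry":0,"rz":0},{"dx":1.5,"dy":0,"dz":-5,"rx":0,"ry":0,"rz":0},{"dx":1.5,"dy":0,"dz":-7,"rx":0,"ry":0,"rz":0},{"dx":1.5,"dy":0,"dz":-7,"rx":0,"ry":0,"rz":0}]' 0.3 | sed -n '2p;4p;5p'
cat >> h.py <<'E'
HS=dict(red=((0,170,110),(6,255,255)),green=((55,120,50),(82,255,255)),yellow=((22,130,110),(35,255,255)),blue=((100,130,80),(125,255,255)))
TO=np.array([545.2,-284.2]); TY=2.06
def spat(c,n,box=(430,720,-140,140),z=0):
    """origin and yaw from coloured handle + nearest blade; box in world"""
    im,d=snapshot(c); hsv=cv2.cvtColor(im,cv2.COLOR_RGB2HSV); g=np.mgrid[0:480,0:640].reshape(2,-1)[::-1].T
    out=[]
    for nn,lo,hi,h in((n,*HS[n],10),('b',(0,0,110),(179,70,255),4)):
        m=cv2.inRange(hsv,lo,hi); W=onz(c,g,h+z).reshape(480,640,3)
        m=((m>0)&(W[...,0]>box[0])&(W[...,0]<box[1])&(W[...,1]>box[2])&(W[...,1]<box[3])).astype(np.uint8)
        k,l,s_,ce=cv2.connectedComponentsWithStats(m)
        out.append([(s_[i,4],)+tuple(np.array(cv2.minAreaRect(W[l==i][:,:2].astype(np.float32))[0])[None]) for i in range(1,k) if s_[i,4]>80])
    if not out[0]: print(c,n,'none');return
    hc=max(out[0],key=lambda t:t[0])[1]
    bl=[b[1] for b in out[1] if 45<np.linalg.norm(b[1]-hc)<85]
    if not bl: print(c,n,'handle',hc.round(1),'no blade');return
    b=min(bl,key=lambda q:abs(np.linalg.norm(q-hc)-67)); u=(b-hc)/np.linalg.norm(b-hc)
    o=hc+25*u; a=np.degrees(np.arctan2(u[1],u[0])); print(c,n,'origin',o.round(1),'yaw',round(a,1),'len',np.linalg.norm(b-hc).round(1)); return o,a
E
python3 -c "
from h import *
row('x9')
for n in('red','green','yellow','blue'):
  for c in('top','side'): spat(c,n)
st(); to(500,-13,150,8)"
```

```text
ee_pos: [609.1, 375.3, 238.0]
contact_force: [1.3, 0.4, 1.5]
gripper_width: 25.8
tcp [87.  88.6] F [0.5 0.7]
red 168 x [-29.8  38.3] y [75.4 78.  81. ] z [110.9 113.7]
blue 183 x [-31.2  37.1] y [93.3 96.2 98. ] z [110.4 113.4]
grey 383 x [-35.5  37.3] y [50.6 86.6 92.4] z [110.  113.6]
[(0.93, array([ 2.5, 76.2]))]
top red origin [500.  -14.4] yaw -81.8 len 68.4
side red origin [502.8 -12.4] yaw -82.6 len 70.9
top green origin [564.4 -13.1] yaw -79.5 len 67.8
side green handle [562.4  13.6] no blade
top yellow origin [636.1 -22.3] yaw 78.0 len 68.2
side yellow none
top blue none
side blue none
t 34.6 p [604.8 372.5 225.8] yawY -74.7 j [ 30.  19.  87.   0.  74. 104.] F [ 0.3 -1.1 -0.4] w 25.9 ff 0.0
a 8 d [-8.096 13.771  3.065] r [-8.000e-02  1.600e-01 -8.273e+01] |mm| 407
a 188 d [-8.096 13.771  3.065] r [1.600e-01 9.000e-02 9.727e+01] |mm| 407
```

```bash
python3 -m pendant '[{"dx":-1.6,"dy":1.5,"dz":0,"rx":0,"ry":0,"rz":-8},{"dx":-2.5,"dy":3,"dz":0,"rx":0,"ry":0,"rz":-16},{"dx":-3.2,"dy":4.5,"dz":0,"rx":0,"ry":0,"rz":-24},{"dx":-4,"dy":6,"dz":0,"rx":0,"ry":0,"rz":-32},{"dx":-4.8,"dy":7.5,"dz":0,"rx":0,"ry":0,"rz":-40},{"dx":-5.6,"dy":9,"dz":0,"rx":0,"ry":0,"rz":-48},{"dx":-6.4,"dy":10.5,"dz":0,"rx":0,"ry":0,"rz":-56},{"dx":-7.2,"dy":12,"dz":0,"rx":0,"ry":0,"rz":-64},{"dx":-8.1,"dy":13.7,"dz":0,"rx":0,"ry":0,"rz":-72},{"dx":-8.1,"dy":13.7,"dz":1,"rx":0,"ry":0,"rz":-80}]' | sed -n '2p;4p;5p'
python3 -c "
from h import *
st(); to(501.2,-13.5,60,8)"
```

```text
ee_pos: [502.0, -15.3, 206.0]
contact_force: [1.1, 1.0, 1.0]
gripper_width: 25.4
t 35.6 p [502.  -15.3 206. ] yawY 5.3 j [ -5.  -3. 115.  -0.  68. -10.] F [1.1 1.  1. ] w 25.4 ff 0.0
a 8 d [ 0.095 -0.065  5.838] r [ 0.39  0.2  -2.66] |mm| 146
a 188 d [ 0.095 -0.065  5.838] r [  0.3   -0.6  177.34] |mm| 146
```

```bash
python3 -m pendant '[{"dx":0.1,"dy":-0.06,"dz":1,"rx":0,"ry":0,"rz":-2.7},{"dx":0.1,"dy":-0.06,"dz":2.5,"rx":0,"ry":0,"rz":-2.7},{"dx":0.1,"dy":-0.06,"dz":4,"rx":0,"ry":0,"rz":-2.7},{"dx":0.1,"dy":-0.06,"dz":5.5,"rx":0,"ry":0,"rz":-2.7},{"dx":0.1,"dy":-0.06,"dz":6.4,"rx":0,"ry":0,"rz":-2.7},{"dx":0.1,"dy":-0.06,"dz":7,"rx":0,"ry":0,"rz":-2.7},{"dx":0.1,"dy":-0.06,"dz":7,"rx":0,"ry":0,"rz":-2.7},{"dx":0.1,"dy":-0.06,"dz":7,"rx":0,"ry":0,"rz":-2.7}]' | sed -n '2p;4p;5p'
python3 -c "
from h import *
np.set_printoptions(precision=0,suppress=True)
st(); to(501.2,-13.5,10,8)
s=sense();p=np.array(s['ee_pos']);R=np.array(s['tool_rot'])
im,d=snapshot('side'); C=(cloud('side',d,np.ones_like(d,bool))-p)@R
C=C[(abs(C[:,0])<16)&(abs(C[:,1])<45)]
for z in range(24,-40,-6):
    q=C[abs(C[:,2]-z)<3]
    if len(q): print(z,len(q),np.percentile(q[:,0],[5,95]),np.percentile(q[:,1],[5,25,50,75,95]))
"
```

```text
ee_pos: [498.5, -8.5, 27.6]
contact_force: [0.3, 0.4, 0.1]
gripper_width: 25.5
t 36.4 p [498.  -8.  28.] yawY 8.0 j [ -4.   9. 123.   0.  48. -12.] F [0. 0. 0.] w 25.5 ff 0.0
a 8 d [-0.  0.  1.] r [-0. -0. -0.] |mm| 18
a 188 d [-0.  0.  1.] r [ -0.   0. 180.] |mm| 18
24 217 [-14.  14.] [-41. -24.  11.  27.  41.]
18 90 [-14.  15.] [-4. -1.  3.  7. 10.]
12 11 [-8. 14.] [-4. -1.  2.  5.  8.]
0 2 [0. 7.] [-11.  -5.   2.   9.  15.]
-6 14 [ 1. 13.] [-19. -16. -12.  18.  22.]
-12 38 [-1. 12.] [-24. -15.  15.  21.  27.]
-18 31 [-3. 13.] [-24. -16. -12.  20.  27.]
-24 39 [-4. 12.] [-21. -14. -11.  21.  27.]
-30 38 [-3. 12.] [-23. -16.  14.  21.  27.]
-36 30 [-5. 12.] [-22. -14. -12.  16.  26.]
```

```bash
python3 -m pendant '[{"dx":-0.2,"dy":0.12,"dz":0,"rx":0,"ry":0,"rz":0},{"dx":-0.2,"dy":0.12,"dz":0.3,"rx":0,"ry":0,"rz":0},{"dx":-0.2,"dy":0.12,"dz":0.6,"rx":0,"ry":0,"rz":0},{"dx":-0.2,"dy":0.12,"dz":0.85,"rx":0,"ry":0,"rz":0},{"dx":-0.2,"dy":0.12,"dz":0.95,"rx":0,"ry":0,"rz":0},{"dx":-0.2,"dy":0.12,"dz":0.95,"rx":0,"ry":0,"rz":0},{"dx":-0.2,"dy":0.12,"dz":0.95,"rx":0,"ry":0,"rz":0}]' | sed -n '2p;4p;5p'
python3 -m pendant '[{"dx":0,"dy":0,"dz":0,"rx":0,"ry":0,"rz":0},{"dx":0,"dy":0,"dz":0,"rx":0,"ry":0,"rz":0},{"dx":0,"dy":0,"dz":0,"rx":0,"ry":0,"rz":0},{"dx":0,"dy":0,"dz":0,"rx":0,"ry":0,"rz":0},{"dx":0,"dy":0,"dz":0,"rx":0,"ry":0,"rz":0}]' 0 40 | sed -n '2p;4,6p'
```

```text
ee_pos: [502.1, -13.0, 3.7]
contact_force: [-0.0, 0.5, 0.5]
gripper_width: 25.4
ee_pos: [502.6, -13.0, 4.2]
contact_force: [-0.2, 0.4, 2.4]
gripper_width: 14.0
finger_force: 39.8
```

```bash
cat >> h.py <<'E'
def tr(x,y): return TO+yaw(TY)@np.array([x,y],float)
E
python3 -c "
from h import *
np.set_printoptions(precision=2,suppress=True)
st(); to(*tr(1,75),120,92.06)"
```

```text
t 37.65 p [502.6 -13.    4.2] yawY 8.0 j [ -4.  11. 123.   0.  45. -12.] F [-0.2  0.4  2.4] w 14.0 ff 39.75537657737732
a 92.06 d [-8.    0.54 -4.63] r [  0.03   0.04 -84.09] |mm| 231
a 272.06 d [-8.    0.54 -4.63] r [ 0.04 -0.03 95.91] |mm| 231
```

```bash
python3 -m pendant '[{"dx":0,"dy":0,"dz":-1,"rx":0,"ry":0,"rz":0},{"dx":0,"dy":0,"dz":-2.5,"rx":0,"ry":0,"rz":-8},{"dx":-1,"dy":0,"dz":-4.6,"rx":0,"ry":0,"rz":-16},{"dx":-2,"dy":0.1,"dz":-4.6,"rx":0,"ry":0,"rz":-24},{"dx":-3.2,"dy":0.2,"dz":-4.6,"rx":0,"ry":0,"rz":-32},{"dx":-4.4,"dy":0.3,"dz":-4.6,"rx":0,"ry":0,"rz":-40},{"dx":-5.6,"dy":0.4,"dz":-4.6,"rx":0,"ry":0,"rz":-48},{"dx":-6.8,"dy":0.5,"dz":-4.6,"rx":0,"ry":0,"rz":-56},{"dx":-7.5,"dy":0.54,"dz":-4.6,"rx":0,"ry":0,"rz":-64},{"dx":-8,"dy":0.54,"dz":-4.6,"rx":0,"ry":0,"rz":-72}]' | sed -n '2p;4,5p'
python3 -m pendant '[{"dx":0,"dy":0,"dz":0,"rx":0,"ry":0,"rz":-8},{"dx":0,"dy":0,"dz":0,"rx":0,"ry":0,"rz":-12},{"dx":0,"dy":0,"dz":0,"rx":0,"ry":0,"rz":-12},{"dx":0,"dy":0,"dz":0,"rx":0,"ry":0,"rz":-12}]' | sed -n '2p;4,5p'
python3 -c "
from h import *
np.set_printoptions(precision=2,suppress=True)
st(); to(*tr(1,75),40,92.06); spat('side','red',(440,680,-300,-130),110); spat('top','red',(440,680,-300,-130),110)"
```

```text
ee_pos: [543.1, -210.7, 118.4]
contact_force: [0.1, 0.0, -1.2]
gripper_width: 14.2
ee_pos: [543.0, -209.1, 118.4]
contact_force: [0.3, -0.2, -0.4]
gripper_width: 14.3
t 39.05 p [ 543.  -209.1  118.4] yawY 91.9 j [ -24.   11.  110.    0.   60. -115.] F [ 0.3 -0.2 -0.4] w 14.3 ff 39.52840447425842
a 92.06 d [-0.02 -0.01  3.14] r [ 0.02 -0.04 -0.2 ] |mm| 78
a 272.06 d [-0.02 -0.01  3.14] r [ -0.07  -0.03 179.8 ] |mm| 78
side red origin [ 492.2 -187.9] yaw 118.1 len 61.1
top red origin [ 521.5 -207.6] yaw -36.7 len 65.4
```

```bash
python3 -m pendant '[{"dx":0,"dy":0,"dz":0.8,"rx":0,"ry":0,"rz":0},{"dx":0,"dy":0,"dz":1.8,"rx":0,"ry":0,"rz":0},{"dx":0,"dy":0,"dz":2.8,"rx":0,"ry":0,"rz":0},{"dx":0,"dy":0,"dz":3.4,"rx":0,"ry":0,"rz":0},{"dx":0,"dy":0,"dz":3.8,"rx":0,"ry":0,"rz":0},{"dx":0,"dy":0,"dz":4.1,"rx":0,"ry":0,"rz":0},{"dx":0,"dy":0,"dz":4.24,"rx":0,"ry":0,"rz":0},{"dx":0,"dy":0,"dz":4.24,"rx":0,"ry":0,"rz":0},{"dx":0,"dy":0,"dz":4.3,"rx":0,"ry":0,"rz":0},{"dx":0,"dy":0,"dz":4.3,"rx":0,"ry":0,"rz":0}]' | sed -n '2p;4,5p'
```

```text
ee_pos: [543.9, -209.5, 12.0]
contact_force: [0.5, -0.5, -0.9]
gripper_width: 14.2
```

```bash
python3 -m pendant '[{"dx":0,"dy":0,"dz":0.04,"rx":0,"ry":0,"rz":0},{"dx":0,"dy":0,"dz":0.08,"rx":0,"ry":0,"rz":0},{"dx":0,"dy":0,"dz":0.08,"rx":0,"ry":0,"rz":0},{"dx":0,"dy":0,"dz":0.08,"rx":0,"ry":0,"rz":0}]' | sed -n '2p;4,5p'
python3 -m pendant '[{"dx":0,"dy":0,"dz":0,"rx":0,"ry":0,"rz":0},{"dx":0,"dy":0,"dz":0,"rx":0,"ry":0,"rz":0},{"dx":0,"dy":0,"dz":0,"rx":0,"ry":0,"rz":0},{"dx":0,"dy":0,"dz":-0.5,"rx":0,"ry":0,"rz":0},{"dx":0,"dy":0,"dz":-1.5,"rx":0,"ry":0,"rz":0},{"dx":0,"dy":0,"dz":-3,"rx":0,"ry":0,"rz":0},{"dx":0,"dy":0,"dz":-5,"rx":0,"ry":0,"rz":0},{"dx":0,"dy":0,"dz":-7,"rx":0,"ry":0,"rz":0}]' 0.3 | sed -n '2p;4,5p'
python3 -c "
from h import *
np.set_printoptions(precision=2,suppress=True)
for n in('green','yellow'):
  for c in('top','side'): spat(c,n)
st(); to(563.5,-12.5,60,10.5)"
```

```text
ee_pos: [543.3, -209.2, 9.3]
contact_force: [-0.9, 0.3, -0.6]
gripper_width: 14.9
ee_pos: [542.7, -209.0, 186.5]
contact_force: [0.7, -0.3, -0.7]
gripper_width: 25.6
top green origin [564.3 -12.9] yaw -79.4 len 68.1
side green origin [567.1 -13.2] yaw -79.7 len 68.2
top yellow origin [636.1 -22.3] yaw 78.0 len 68.1
side yellow origin [639.  -22.5] yaw 78.1 len 68.0
t 41.55 p [ 544.9 -209.9  187.8] yawY 92.0 j [ -24.    7.  106.   -0.   67. -115.] F [-0.1 -0.5 -0.8] w 25.3 ff 0.0
a 10.5 d [-0.99  7.88  5.1 ] r [ 0.1   0.35 81.47] |mm| 236
a 190.5 d [-0.99  7.88  5.1 ] r [ -0.37   0.1  -98.53] |mm| 236
```

```bash
python3 -m pendant '[{"dx":0,"dy":0.8,"dz":0,"rx":0,"ry":0,"rz":8},{"dx":-0.1,"dy":1.6,"dz":0,"rx":0,"ry":0,"rz":16},{"dx":-0.2,"dy":2.4,"dz":0,"rx":0,"ry":0,"rz":24},{"dx":-0.4,"dy":3.2,"dz":0,"rx":0,"ry":0,"rz":32},{"dx":-0.5,"dy":4,"dz":0,"rx":0,"ry":0,"rz":40},{"dx":-0.6,"dy":4.8,"dz":0,"rx":0,"ry":0,"rz":48},{"dx":-0.7,"dy":5.6,"dz":0.5,"rx":0,"ry":0,"rz":56},{"dx":-0.8,"dy":6.4,"dz":1,"rx":0,"ry":0,"rz":64},{"dx":-0.9,"dy":7.2,"dz":1.5,"rx":0,"ry":0,"rz":72},{"dx":-0.9,"dy":7.9,"dz":2,"rx":0,"ry":0,"rz":80}]' | sed -n '2p;4,5p'
python3 -m pendant '[{"dx":0,"dy":0,"dz":0,"rx":0,"ry":0,"rz":0},{"dx":0,"dy":0,"dz":0,"rx":0,"ry":0,"rz":0},{"dx":0,"dy":0,"dz":0,"rx":0,"ry":0,"rz":0}]' | sed -n '2p'
python3 -c "
from h import *
np.set_printoptions(precision=2,suppress=True)
st(); to(565.9,-13,4,10.5)"
```

```text
ee_pos: [557.4, -10.0, 131.8]
contact_force: [-0.1, -0.2, 0.3]
gripper_width: 25.4
ee_pos: [558.9, -11.7, 134.2]
t 42.85 p [558.9 -11.7 134.2] yawY 12.1 j [ -4.   7. 112.  -0.  61. -16.] F [ 0.4  0.5 -0.4] w 25.3 ff 0.0
a 10.5 d [-0.11  0.26  5.21] r [-0.03  0.01  1.56] |mm| 130
a 190.5 d [-0.11  0.26  5.21] r [  -0.02   -0.04 -178.44] |mm| 130
```

```bash
python3 -m pendant '[{"dx":-0.11,"dy":0.26,"dz":1,"rx":0,"ry":0,"rz":1.6},{"dx":-0.11,"dy":0.26,"dz":2,"rx":0,"ry":0,"rz":1.6},{"dx":-0.11,"dy":0.26,"dz":3,"rx":0,"ry":0,"rz":1.6},{"dx":-0.11,"dy":0.26,"dz":4,"rx":0,"ry":0,"rz":1.6},{"dx":-0.11,"dy":0.26,"dz":4.6,"rx":0,"ry":0,"rz":1.6},{"dx":-0.11,"dy":0.26,"dz":4.6,"rx":0,"ry":0,"rz":1.6},{"dx":-0.11,"dy":0.26,"dz":5,"rx":0,"ry":0,"rz":1.6},{"dx":-0.11,"dy":0.26,"dz":5.2,"rx":0,"ry":0,"rz":1.6},{"dx":-0.11,"dy":0.26,"dz":5.2,"rx":0,"ry":0,"rz":1.6}]' | sed -n '2p;4,5p'
python3 -m pendant '[{"dx":0,"dy":0,"dz":0,"rx":0,"ry":0,"rz":0},{"dx":0,"dy":0,"dz":0,"rx":0,"ry":0,"rz":0},{"dx":0,"dy":0,"dz":0,"rx":0,"ry":0,"rz":0},{"dx":0,"dy":0,"dz":0,"rx":0,"ry":0,"rz":0},{"dx":0,"dy":0,"dz":0,"rx":0,"ry":0,"rz":0}]' 0 40 | sed -n '2p;4,6p'
python3 -c "
from h import *
np.set_printoptions(precision=2,suppress=True)
st(); to(*tr(1,-25),120,92.06)"
```

```text
ee_pos: [566.0, -12.5, 4.3]
contact_force: [0.4, 0.0, 0.1]
gripper_width: 25.5
ee_pos: [566.6, -12.4, 5.0]
contact_force: [0.3, 0.2, 3.1]
gripper_width: 14.4
finger_force: 39.5
t 44.25 p [566.6 -12.4   5. ] yawY 10.4 j [ -4.  17. 116.   0.  47. -14.] F [0.3 0.2 3.1] w 14.4 ff 39.45003569126129
a 92.06 d [-11.54  -2.9   -4.6 ] r [  0.04   0.06 -81.69] |mm| 319
a 272.06 d [-11.54  -2.9   -4.6 ] r [ 0.06 -0.04 98.31] |mm| 319
```

```bash
python3 -m pendant '[{"dx":0,"dy":0,"dz":-1,"rx":0,"ry":0,"rz":0},{"dx":0,"dy":0,"dz":-2.5,"rx":0,"ry":0,"rz":-8},{"dx":-1.5,"dy":-0.3,"dz":-4.6,"rx":0,"ry":0,"rz":-16},{"dx":-3,"dy":-0.7,"dz":-4.6,"rx":0,"ry":0,"rz":-24},{"dx":-4.5,"dy":-1.1,"dz":-4.6,"rx":0,"ry":0,"rz":-32},{"dx":-6,"dy":-1.5,"dz":-4.6,"rx":0,"ry":0,"rz":-40},{"dx":-7.5,"dy":-1.9,"dz":-4.6,"rx":0,"ry":0,"rz":-48},{"dx":-9,"dy":-2.3,"dz":-4.6,"rx":0,"ry":0,"rz":-56},{"dx":-10.5,"dy":-2.6,"dz":-4.6,"rx":0,"ry":0,"rz":-64},{"dx":-11.5,"dy":-2.9,"dz":-4.6,"rx":0,"ry":0,"rz":-72}]' | sed -n '2p;4,5p'
python3 -m pendant '[{"dx":0,"dy":0,"dz":0,"rx":0,"ry":0,"rz":-8},{"dx":0,"dy":0,"dz":0,"rx":0,"ry":0,"rz":-9.7},{"dx":0,"dy":0,"dz":0,"rx":0,"ry":0,"rz":-9.7},{"dx":0,"dy":0,"dz":0,"rx":0,"ry":0,"rz":-9.7}]' | sed -n '2p;4,5p'
python3 -c "
from h import *
np.set_printoptions(precision=2,suppress=True)
st(); to(*tr(1,-25),10,92.06)"
```

```text
ee_pos: [545.9, -310.7, 119.0]
contact_force: [0.4, 0.2, -0.4]
gripper_width: 14.2
ee_pos: [546.3, -307.5, 119.0]
contact_force: [-1.1, 0.7, -0.9]
gripper_width: 14.1
t 45.65 p [ 546.3 -307.5  119. ] yawY 92.0 j [ -32.   15.  104.    0.   61. -124.] F [-1.1  0.7 -0.9] w 14.1 ff 39.184473752975464
a 92.06 d [-0.03 -0.07  4.36] r [ 0.03 -0.03 -0.08] |mm| 109
a 272.06 d [-0.03 -0.07  4.36] r [ -0.05  -0.04 179.92] |mm| 109
```

```bash
python3 -m pendant '[{"dx":0,"dy":-0.03,"dz":0.8,"rx":0,"ry":0,"rz":0},{"dx":0,"dy":-0.03,"dz":1.8,"rx":0,"ry":0,"rz":0},{"dx":0,"dy":-0.03,"dz":2.8,"rx":0,"ry":0,"rz":0},{"dx":0,"dy":-0.03,"dz":3.4,"rx":0,"ry":0,"rz":0},{"dx":0,"dy":-0.03,"dz":3.8,"rx":0,"ry":0,"rz":0},{"dx":0,"dy":-0.03,"dz":4.1,"rx":0,"ry":0,"rz":0},{"dx":0,"dy":-0.03,"dz":4.24,"rx":0,"ry":0,"rz":0},{"dx":0,"dy":-0.03,"dz":4.3,"rx":0,"ry":0,"rz":0},{"dx":0,"dy":-0.03,"dz":4.36,"rx":0,"ry":0,"rz":0},{"dx":0,"dy":-0.03,"dz":4.36,"rx":0,"ry":0,"rz":0}]' | sed -n '2p;4,5p'
python3 -m pendant '[{"dx":0,"dy":0,"dz":0,"rx":0,"ry":0,"rz":0},{"dx":0,"dy":0,"dz":0,"rx":0,"ry":0,"rz":0},{"dx":0,"dy":0,"dz":0,"rx":0,"ry":0,"rz":0}]' | sed -n '2p;4,5p'
```

```text
ee_pos: [546.8, -309.3, 11.0]
contact_force: [-0.9, 0.5, -1.5]
gripper_width: 14.2
ee_pos: [546.5, -309.2, 10.6]
contact_force: [0.2, 0.4, -0.8]
gripper_width: 14.3
```

```bash
python3 -m pendant '[{"dx":0,"dy":0,"dz":0,"rx":0,"ry":0,"rz":0},{"dx":0,"dy":0,"dz":0,"rx":0,"ry":0,"rz":0},{"dx":0,"dy":0,"dz":0,"rx":0,"ry":0,"rz":0},{"dx":0,"dy":0,"dz":-0.5,"rx":0,"ry":0,"rz":0},{"dx":0,"dy":0,"dz":-1.5,"rx":0,"ry":0,"rz":0},{"dx":0,"dy":0,"dz":-3,"rx":0,"ry":0,"rz":0},{"dx":0,"dy":1,"dz":-5,"rx":0,"ry":0,"rz":8},{"dx":0,"dy":2.5,"dz":-7,"rx":0,"ry":0,"rz":16},{"dx":0.5,"dy":4,"dz":-7,"rx":0,"ry":0,"rz":24},{"dx":1,"dy":5.5,"dz":-7,"rx":0,"ry":0,"rz":32}]' 0.3 | sed -n '2p;4,5p'
python3 -c "
from h import *
np.set_printoptions(precision=2,suppress=True)
B=(440,680,-400,-165)
for c in('top','side'): spat(c,'yellow')
for c in('top','side'):
  # in tray: blades only
  im,d=snapshot(c);hsv=cv2.cvtColor(im,cv2.COLOR_RGB2HSV); g=np.mgrid[0:480,0:640].reshape(2,-1)[::-1].T
  W=onz(c,g,9).reshape(480,640,3); T=(W[...,:2]-TO)@yaw(TY)
  m=((hsv[...,1]<70)&(hsv[...,2]>110)&(T[...,0]>-75)&(T[...,0]<74)&(abs(T[...,1])<100)).astype(np.uint8)
  k,l,s,ce=cv2.connectedComponentsWithStats(m)
  print(c,[(s[i,4],np.round(T[l==i].mean(0),1),np.round(T[l==i].min(0)),np.round(T[l==i].max(0))) for i in range(1,k) if s[i,4]>60])
st(); to(637.5,-22.4,130,-12)"
```

```text
ee_pos: [518.9, -172.1, 190.8]
contact_force: [0.9, 0.7, -0.5]
gripper_width: 25.6
top yellow origin [636.1 -22.3] yaw 78.0 len 68.2
side yellow origin [639.1 -22.2] yaw 78.3 len 67.9
top [(np.int32(100), array([34.3, 95.8]), array([ 4., 86.]), array([ 74., 100.])), (np.int32(471), array([46.9, 68.2]), array([18., 42.]), array([72., 90.])), (np.int32(1006), array([-23.1,  27. ]), array([-75., -21.]), array([72., 70.]))]
side [(np.int32(480), array([ 34.5, -23.9]), array([-42., -65.]), array([74.,  5.])), (np.int32(391), array([47.7, 67.2]), array([-5., 38.]), array([74., 98.]))]
t 48.15 p [ 516.5 -171.9  186.5] yawY 60.2 j [-21.   3. 111.  -0.  66. -81.] F [ 0.   0.3 -0.9] w 25.4 ff 0.0
a -12 d [-1.23  7.59  2.26] r [ 0.07  0.1  72.24] |mm| 200
a 168 d [-1.23  7.59  2.26] r [  -0.11    0.07 -107.76] |mm| 200
```

```bash
python3 -m pendant '[{"dx":-0.1,"dy":1,"dz":0,"rx":0,"ry":0,"rz":8},{"dx":-0.3,"dy":2,"dz":0,"rx":0,"ry":0,"rz":16},{"dx":-0.5,"dy":3,"dz":0,"rx":0,"ry":0,"rz":24},{"dx":-0.7,"dy":4,"dz":0.5,"rx":0,"ry":0,"rz":32},{"dx":-0.9,"dy":5,"dz":1,"rx":0,"ry":0,"rz":40},{"dx":-1.1,"dy":6,"dz":1.5,"rx":0,"ry":0,"rz":48},{"dx":-1.23,"dy":7,"dz":2,"rx":0,"ry":0,"rz":56},{"dx":-1.23,"dy":7.6,"dz":2.2,"rx":0,"ry":0,"rz":64},{"dx":-1.23,"dy":7.6,"dz":2.2,"rx":0,"ry":0,"rz":72.2},{"dx":-1.23,"dy":7.6,"dz":2.2,"rx":0,"ry":0,"rz":72.2}]' | sed -n '2p;4,5p'
python3 -c "
from h import *
np.set_printoptions(precision=2,suppress=True)
st(); to(637.7,-22.4,4.2,-12)
g=np.mgrid[0:480,0:640].reshape(2,-1)[::-1].T
for c in('top','side'):
  im,d=snapshot(c);hsv=cv2.cvtColor(im,cv2.COLOR_RGB2HSV)
  T=(onz(c,g,9).reshape(480,640,3)[...,:2]-TO)@yaw(TY); H=(onz(c,g,15).reshape(480,640,3)[...,:2]-TO)@yaw(TY)
  for n,y in(('red',75),('green',-25)):
    # metallic pixels across at x 30..60, per x-bin y-range
    m=(hsv[...,1]<90)&(hsv[...,2]>90)
    for x in (25,35,45,55,65):
      q=T[m&(abs(T[...,0]-x)<2.5)&(abs(T[...,1]-y)<24)][:,1]-y; print(c,n,x,len(q),np.percentile(q,[5,50,95]) if len(q) else '')
cv2.imwrite('pics/tray.png',cv2.resize(snapshot('top')[0][240:345,375:500,::-1],(714,600),interpolation=cv2.INTER_CUBIC))
print([(n,x['p'],(onz('top',x['centre'],5)[0,:2]-TO)@yaw(TY)) for n in('spatula_red','spatula_green') for x in mark_of('top',n)])
print([(n,x['p'],(onz('side',x['centre'],5)[0,:2]-TO)@yaw(TY)) for n in('spatula_red','spatula_green') for x in mark_of('side',n)])
"
```

```text
ee_pos: [638.5, -23.9, 129.4]
contact_force: [-0.0, -0.8, -0.2]
gripper_width: 25.4
t 49.15 p [638.5 -23.9 129.4] yawY -12.1 j [ -4.  16. 102.  -0.  62.   8.] F [-0.  -0.8 -0.2] w 25.4 ff 0.0
a -12 d [ 0.06 -0.04  5.01] r [-0.06  0.03 -0.11] |mm| 125
a 168 d [ 0.06 -0.04  5.01] r [  0.05   0.09 179.89] |mm| 125
top red 25 45 [-21.79  -5.92  20.67]
top red 35 44 [-22.56  -4.47  20.85]
top red 45 45 [-21.58  -1.1   21.54]
top red 55 50 [-20.18   1.45  20.89]
top red 65 53 [-18.78  -0.1   20.37]
top green 25 57 [-20.64   3.94  20.81]
top green 35 61 [-21.44   2.99  21.59]
top green 45 60 [-20.23   0.22  20.82]
top green 55 58 [-21.08  -3.59  20.07]
top green 65 55 [-21.94  -3.37  21.37]
side red 25 23 [-20.69  -1.99  13.28]
side red 35 24 [-20.48  -3.5   13.18]
side red 45 29 [-17.72   1.26  21.7 ]
side red 55 9 [ 2.56  7.56 17.46]
side red 65 2 [-20.83 -20.82 -20.82]
side green 25 28 [-21.03   0.57  21.71]
side green 35 28 [-20.99   0.61  21.76]
side green 45 28 [-20.96   0.65  21.79]
side green 55 33 [-20.05   5.88  23.02]
side green 65 29 [-22.15  -1.02  21.7 ]
[('spatula_red', 0.69, array([-1.21, 63.77])), ('spatula_green', 0.73, array([ -0.28, -28.8 ]))]
[('spatula_red', 0.66, array([ 0.4 , 70.32])), ('spatula_green', 0.65, array([  6.78, -30.12])), ('spatula_green', 0.28, array([  8.94, 592.94]))]
```

View pics/tray.png

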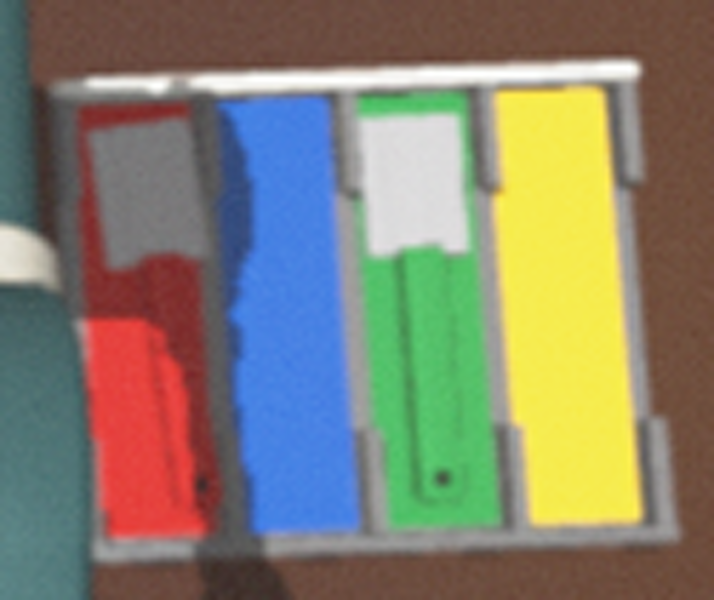

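```bash
python3 -m pendant '[{"dx":0.06,"dy":-0.04,"dz":1,"rx":0,"ry":0,"rz":0},{"dx":0.06,"dy":-0.04,"dz":2,"rx":0,"ry":0,"rz":0},{"dx":0.06,"dy":-0.04,"dz":3,"rx":0,"ry":0,"rz":0},{"dx":0.06,"dy":-0.04,"dz":4,"rx":0,"ry":0,"rz":0},{"dx":0.06,"dy":-0.04,"dz":4.5,"rx":0,"ry":0,"rz":0},{"dx":0.06,"dy":-0.04,"dz":4.8,"rx":0,"ry":0,"rz":0},{"dx":0.06,"dy":-0.04,"dz":5,"rx":0,"ry":0,"rz":0},{"dx":0.06,"dy":-0.04,"dz":5,"rx":0,"ry":0,"rz":0},{"dx":0.06,"dy":-0.04,"dz":5,"rx":0,"ry":0,"rz":0}]' | sed -n '2p;4,5p'
python3 -m pendant '[{"dx":0,"dy":0,"dz":0,"rx":0,"ry":0,"rz":0},{"dx":0,"dy":0,"dz":0,"rx":0,"ry":0,"rz":0},{"dx":0,"dy":0,"dz":0,"rx":0,"ry":0,"rz":0},{"dx":0,"dy":0,"dz":0,"rx":0,"ry":0,"rz":0},{"dx":0,"dy":0,"dz":0,"rx":0,"ry":0,"rz":0}]' 0 40 | sed -n '2p;4,6p'
python3 -c "
from h import *
np.set_printoptions(precision=2,suppress=True)
st(); to(*tr(1,-75),120,-87.94)"
```

```text
ee_pos: [638.3, -21.6, 6.5]
contact_force: [-0.2, -0.0, 0.7]
gripper_width: 25.6
ee_pos: [638.4, -21.6, 6.7]
contact_force: [-0.2, 0.5, 5.8]
gripper_width: 13.6
finger_force: 39.5
t 50.9 p [638.4 -21.6   6.7] yawY -12.1 j [ -4.  24. 106.   0.  50.   8.] F [-0.2  0.5  5.8] w 13.6 ff 39.48662996292114
a -87.94 d [-13.95  -0.65  -4.54] r [ 0.1  -0.1  75.81] |mm| 367
a 92.06 d [-13.95  -0.65  -4.54] r [   0.11    0.11 -104.19] |mm| 367
```

```bash
python3 -m pendant '[{"dx":0,"dy":0,"dz":-1,"rx":0,"ry":0,"rz":0},{"dx":0,"dy":0,"dz":-2.5,"rx":0,"ry":0,"rz":8},{"dx":-1.7,"dy":0,"dz":-4.5,"rx":0,"ry":0,"rz":16},{"dx":-3.4,"dy":-0.1,"dz":-4.5,"rx":0,"ry":0,"rz":24},{"dx":-5.1,"dy":-0.2,"dz":-4.5,"rx":0,"ry":0,"rz":32},{"dx":-6.8,"dy":-0.3,"dz":-4.5,"rx":0,"ry":0,"rz":40},{"dx":-8.5,"dy":-0.4,"dz":-4.5,"rx":0,"ry":0,"rz":48},{"dx":-10.2,"dy":-0.5,"dz":-4.5,"rx":0,"ry":0,"rz":56},{"dx":-12,"dy":-0.6,"dz":-4.5,"rx":0,"ry":0,"rz":64},{"dx":-13.5,"dy":-0.65,"dz":-4.5,"rx":0,"ry":0,"rz":72}]' | sed -n '2p;4,5p'
python3 -m pendant '[{"dx":-0.45,"dy":0,"dz":0,"rx":0,"ry":0,"rz":3.8},{"dx":-0.45,"dy":0,"dz":0,"rx":0,"ry":0,"rz":3.8},{"dx":-0.45,"dy":0,"dz":0,"rx":0,"ry":0,"rz":3.8},{"dx":-0.45,"dy":0,"dz":0,"rx":0,"ry":0,"rz":3.8},{"dx":-0.45,"dy":0,"dz":0,"rx":0,"ry":0,"rz":3.8}]' | sed -n '2p;4,5p'
python3 -c "
from h import *
np.set_printoptions(precision=2,suppress=True)
st(); to(*tr(1.5,-75),12,-87.94)"
```

```text
ee_pos: [549.1, -350.0, 117.4]
contact_force: [1.1, 0.3, 0.0]
gripper_width: 13.6
ee_pos: [539.9, -348.2, 117.8]
contact_force: [-0.3, -0.1, 0.3]
gripper_width: 13.4
t 52.4 p [ 539.9 -348.2  117.8] yawY -87.8 j [-35.  17. 102.   0.  61.  53.] F [-0.3 -0.1  0.3] w 13.4 ff 39.09216105937958
a -87.94 d [0.36 0.45 4.23] r [-0.01 -0.01  0.14] |mm| 107
a 92.06 d [0.36 0.45 4.23] r [   0.01   -0.01 -179.86] |mm| 107
```

```bash
python3 -m pendant '[{"dx":0.36,"dy":0.45,"dz":0,"rx":0,"ry":0,"rz":0},{"dx":0.36,"dy":0.45,"dz":0.5,"rx":0,"ry":0,"rz":0},{"dx":0.36,"dy":0.45,"dz":1.5,"rx":0,"ry":0,"rz":0},{"dx":0.36,"dy":0.45,"dz":2.5,"rx":0,"ry":0,"rz":0},{"dx":0.36,"dy":0.45,"dz":2.8,"rx":0,"ry":0,"rz":0},{"dx":0.36,"dy":0.45,"dz":2.8,"rx":0,"ry":0,"rz":0},{"dx":0.36,"dy":0.45,"dz":2.8,"rx":0,"ry":0,"rz":0}]' | sed -n '2p;4,5p'
python3 -c "
from h import *
np.set_printoptions(precision=2,suppress=True)
st(); to(*tr(1.5,-75),12,-87.94)"
```

```text
ee_pos: [549.1, -360.1, 48.3]
contact_force: [0.6, -0.5, -0.4]
gripper_width: 13.6
t 53.1 p [ 549.1 -360.1   48.3] yawY -87.9 j [-35.  22. 103.   0.  55.  52.] F [ 0.6 -0.5 -0.4] w 13.6 ff 39.10979747772217
a -87.94 d [ 0.01 -0.04  1.45] r [ 0.02 -0.03  0.03] |mm| 36
a 92.06 d [ 0.01 -0.04  1.45] r [   0.04    0.03 -179.97] |mm| 36
```

```bash
python3 -m pendant '[{"dx":0,"dy":-0.04,"dz":0.5,"rx":0,"ry":0,"rz":0},{"dx":0,"dy":-0.04,"dz":1,"rx":0,"ry":0,"rz":0},{"dx":0,"dy":-0.04,"dz":1.3,"rx":0,"ry":0,"rz":0},{"dx":0,"dy":-0.04,"dz":1.4,"rx":0,"ry":0,"rz":0},{"dx":0,"dy":-0.04,"dz":1.44,"rx":0,"ry":0,"rz":0},{"dx":0,"dy":-0.04,"dz":1.44,"rx":0,"ry":0,"rz":0}]' | sed -n '2p;4,5p'
python3 -m pendant '[{"dx":0,"dy":0,"dz":0,"rx":0,"ry":0,"rz":0},{"dx":0,"dy":0,"dz":0,"rx":0,"ry":0,"rz":0},{"dx":0,"dy":0,"dz":0,"rx":0,"ry":0,"rz":0},{"dx":0,"dy":0,"dz":-0.5,"rx":0,"ry":0,"rz":0},{"dx":0,"dy":0,"dz":-1.5,"rx":0,"ry":0,"rz":0},{"dx":0,"dy":0,"dz":-3,"rx":0,"ry":0,"rz":0},{"dx":-1,"dy":0,"dz":-5,"rx":0,"ry":0,"rz":0},{"dx":-3,"dy":0,"dz":-6,"rx":0,"ry":0,"rz":0},{"dx":-5,"dy":-0.5,"dz":-6,"rx":0,"ry":0,"rz":0},{"dx":-6,"dy":-1,"dz":-6,"rx":0,"ry":0,"rz":0}]' 0.3 | sed -n '2p;4,5p'
cat >> h.py <<'E'
def dump(c,x0,x1,y0,y1,st=3):
    im,d=snapshot(c); g=np.mgrid[0:480,0:640].reshape(2,-1)[::-1].T
    return im,d
def blade(c):
    """blades in the tray: rect at z 9 in tray frame, per compartment"""
    im,d=snapshot(c); hsv=cv2.cvtColor(im,cv2.COLOR_RGB2HSV); g=np.mgrid[0:480,0:640].reshape(2,-1)[::-1].T
    T=(onz(c,g,9).reshape(480,640,3)[...,:2]-TO)@yaw(TY)
    for n,y in(('red',75),('green',-25),('yellow',-75)):
        m=((hsv[...,1]<80)&(hsv[...,2]>(80 if n=='red' else 150))&(T[...,0]>0)&(T[...,0]<74)&(abs(T[...,1]-y)<22)).astype(np.uint8)
        m=cv2.morphologyEx(m,cv2.MORPH_OPEN,np.ones((5,5),np.uint8))
        k,l,s,ce=cv2.connectedComponentsWithStats(m)
        for i in range(1,k):
            if s[i,4]>100: print(c,n,'blade',s[i,4],[np.round(v,1) for v in cv2.minAreaRect(T[l==i].astype(np.float32))])
        hc=((T[...,0]>-75)&(T[...,0]<-58)&(abs(T[...,1]-y)<20)&(hsv[...,2]<100))
        if hc.sum(): print(c,n,'hole?',hc.sum(),T[hc].mean(0).round(1))
    return im
E
python3 -c "
from h import *
for c in('top','side'): blade(c)
st()"
```

```text
ee_pos: [548.4, -359.1, 11.8]
contact_force: [-0.7, -0.5, 0.9]
gripper_width: 13.4
ee_pos: [396.7, -340.7, 164.9]
contact_force: [0.1, 0.0, 0.3]
gripper_width: 25.8
top red blade 417 [array([43.3, 71.3]), array([50.5, 36.8]), np.float64(2.5)]
top green blade 471 [array([ 43.1, -23. ]), array([40.9, 49.3]), np.float64(88.1)]
top green hole? 1 [-60.4 -26.5]
top yellow blade 430 [array([ 42.5, -72.7]), array([38.7, 47.3]), np.float64(88.1)]
side red blade 295 [array([46.7, 74.5]), array([50.6, 40.8]), np.float64(0.3)]
side green blade 239 [array([ 46.2, -24.5]), array([50.9, 38.2]), np.float64(0.2)]
side yellow blade 213 [array([ 44.2, -74.5]), array([47.4, 40.2]), np.float64(0.1)]
t 54.8 p [ 393.4 -337.6  162.2] yawY -88.0 j [-43.   1. 115.  -0.  64.  45.] F [-0.3 -0.5 -0.6] w 25.2 ff 0.0
```

```bash
python3 -c "
from h import *
np.set_printoptions(precision=1,suppress=True)
for c in('top','side'):
  D=np.mean([snapshot(c)[1] for _ in range(8)],0); C=cloud(c,D,np.ones_like(D,bool)); T=(C[:,:2]-TO)@yaw(TY); z=C[:,2]
  for n,y in(('red',75),('green',-25),('yellow',-75)):
    k=(abs(T[:,1]-y)<20)&(z>11.5)&(z<20)
    for a,b in((-68,-45),(-40,-15),(-10,18)):
      q=T[k&(T[:,0]>a)&(T[:,0]<b)]
      if len(q)>3: print(c,n,(a,b),len(q),'y-off',np.percentile(q[:,1]-y,[5,50,95]))
    q=T[k&(T[:,0]<30)&(T[:,0]>-74)]; print('   xrange',np.percentile(q[:,0],[1,99]) if len(q) else '')
"
```

```text
top red (-68, -45) 85 y-off [-19.4 -12.8  -6.6]
top red (-40, -15) 101 y-off [-18.7 -11.3  -3.9]
top red (-10, 18) 122 y-off [-16.   -7.1   0.5]
   xrange [-67.   21.1]
top green (-68, -45) 89 y-off [-6.4  0.9  7.6]
top green (-40, -15) 92 y-off [-6.4  0.9  7.6]
top green (-10, 18) 108 y-off [-6.8  0.6  7.6]
   xrange [-68.  20.]
top yellow (-68, -45) 91 y-off [-6.8  0.7  7.3]
top yellow (-40, -15) 99 y-off [-6.4  1.2  7.5]
top yellow (-10, 18) 105 y-off [-6.1  1.3  7.6]
   xrange [-67.9  18.3]
side red (-68, -45) 53 y-off [-18.  -10.3  -5.4]
side red (-40, -15) 66 y-off [-17.8  -8.7  -3.2]
side red (-10, 18) 78 y-off [-14.5  -6.3   0.4]
   xrange [-66.1  22.8]
side green (-68, -45) 51 y-off [-5.3  3.   8.6]
side green (-40, -15) 58 y-off [-5.   3.1  8.7]
side green (-10, 18) 59 y-off [-5.   2.8  7.9]
   xrange [-66.   20.8]
side yellow (-68, -45) 50 y-off [-5.1  3.1  7.3]
side yellow (-40, -15) 49 y-off [-4.7  2.9  7.5]
side yellow (-10, 18) 57 y-off [-4.6  3.1  8.2]
   xrange [-68.5  20.5]
```

```bash
python3 -c "
from h import *
np.set_printoptions(precision=2,suppress=True)
print(tr(1,66.2)); to(*tr(1,66.2),100,-82.9)"
```

```text
[ 543.82 -218.01]
a -82.9 d [ 6.01 -4.65  2.47] r [-0.01  0.01 -5.03] |mm| 200
a 97.1 d [ 6.01 -4.65  2.47] r [  0.02   0.02 174.97] |mm| 200
```

```bash
python3 -m pendant '[{"dx":1.5,"dy":-1.2,"dz":0,"rx":0,"ry":0,"rz":-5},{"dx":3,"dy":-2.4,"dz":0,"rx":0,"ry":0,"rz":-5},{"dx":4.5,"dy":-3.5,"dz":0.5,"rx":0,"ry":0,"rz":-5},{"dx":6,"dy":-4.65,"dz":1,"rx":0,"ry":0,"rz":-5},{"dx":6,"dy":-4.65,"dz":2,"rx":0,"ry":0,"rz":-5},{"dx":6,"dy":-4.65,"dz":2.47,"rx":0,"ry":0,"rz":-5},{"dx":6,"dy":-4.65,"dz":3.5,"rx":0,"ry":0,"rz":-5},{"dx":6,"dy":-4.65,"dz":4.5,"rx":0,"ry":0,"rz":-5},{"dx":6,"dy":-4.65,"dz":4.5,"rx":0,"ry":0,"rz":-5},{"dx":6,"dy":-4.65,"dz":4.5,"rx":0,"ry":0,"rz":-5}]' | sed -n '2p;4,5p'
python3 -c "
from h import *
np.set_printoptions(precision=2,suppress=True)
st(); to(*tr(1,66.2),11,-82.9)"
```

```text
ee_pos: [542.5, -218.4, 49.2]
contact_force: [0.5, -0.8, 0.7]
gripper_width: 25.7
t 56.6 p [ 542.5 -218.4   49.2] yawY -83.0 j [-24.  16. 112.  -0.  52.  59.] F [ 0.5 -0.8  0.7] w 25.7 ff 0.0
a -82.9 d [ 0.06 -0.01  1.53] r [-0.04  0.08 -0.1 ] |mm| 38
a 97.1 d [ 0.06 -0.01  1.53] r [  0.13   0.07 179.9 ] |mm| 38
```

```bash
python3 -m pendant '[{"dx":0.05,"dy":0,"dz":0.5,"rx":0,"ry":0,"rz":0},{"dx":0.05,"dy":0,"dz":1,"rx":0,"ry":0,"rz":0},{"dx":0.05,"dy":0,"dz":1.4,"rx":0,"ry":0,"rz":0},{"dx":0.05,"dy":0,"dz":1.52,"rx":0,"ry":0,"rz":0},{"dx":0.05,"dy":0,"dz":1.52,"rx":0,"ry":0,"rz":0},{"dx":0.05,"dy":0,"dz":1.52,"rx":0,"ry":0,"rz":0}]' | sed -n '2p;4,5p'
python3 -m pendant '[{"dx":0,"dy":0,"dz":0,"rx":0,"ry":0,"rz":0},{"dx":0,"dy":0,"dz":0,"rx":0,"ry":0,"rz":0},{"dx":0,"dy":0,"dz":0,"rx":0,"ry":0,"rz":0},{"dx":0,"dy":0,"dz":0,"rx":0,"ry":0,"rz":0},{"dx":0,"dy":0,"dz":0,"rx":0,"ry":0,"rz":0}]' 0 40 | sed -n '2p;4,6p'
python3 -m pendant '[{"dx":0,"dy":0,"dz":-0.4,"rx":0,"ry":0,"rz":0},{"dx":0,"dy":0,"dz":-0.8,"rx":0,"ry":0,"rz":0},{"dx":0,"dy":0,"dz":-1.2,"rx":0,"ry":0,"rz":0},{"dx":0,"dy":-0.2,"dz":-1.2,"rx":0,"ry":0,"rz":2.5},{"dx":0,"dy":-0.35,"dz":-1.2,"rx":0,"ry":0,"rz":5},{"dx":0,"dy":-0.35,"dz":-1.2,"rx":0,"ry":0,"rz":5},{"dx":0,"dy":-0.35,"dz":-1.2,"rx":0,"ry":0,"rz":5}]'  | sed -n '2p;4,6p'
python3 -c "
from h import *
np.set_printoptions(precision=2,suppress=True)
st(); to(*tr(1,75),11,-87.94)"
```

```text
ee_pos: [544.9, -217.8, 11.4]
contact_force: [0.8, 1.1, 0.0]
gripper_width: 25.4
ee_pos: [545.2, -217.9, 12.0]
contact_force: [-0.6, 1.6, 3.4]
gripper_width: 13.5
finger_force: 39.5
ee_pos: [543.9, -209.3, 41.9]
contact_force: [-0.2, -0.1, -0.3]
gripper_width: 13.9
finger_force: 39.0
t 58.4 p [ 543.9 -209.3   41.9] yawY -87.9 j [-23.  16. 113.  -0.  51.  64.] F [-0.2 -0.1 -0.3] w 13.9 ff 39.01359021663666
a -87.94 d [-0.02 -0.01  1.24] r [ 0.03 -0.04  0.08] |mm| 31
a 92.06 d [-0.02 -0.01  1.24] r [   0.06    0.04 -179.92] |mm| 31
```

```bash
python3 -m pendant '[{"dx":0,"dy":0,"dz":0.4,"rx":0,"ry":0,"rz":0},{"dx":0,"dy":0,"dz":0.8,"rx":0,"ry":0,"rz":0},{"dx":0,"dy":0,"dz":1.1,"rx":0,"ry":0,"rz":0},{"dx":0,"dy":0,"dz":1.2,"rx":0,"ry":0,"rz":0},{"dx":0,"dy":0,"dz":1.2,"rx":0,"ry":0,"rz":0},{"dx":0,"dy":0,"dz":1.2,"rx":0,"ry":0,"rz":0}]' | sed -n '2p;4,5p'
python3 -m pendant '[{"dx":0,"dy":0,"dz":0,"rx":0,"ry":0,"rz":0},{"dx":0,"dy":0,"dz":0,"rx":0,"ry":0,"rz":0},{"dx":0,"dy":0,"dz":0,"rx":0,"ry":0,"rz":0},{"dx":0,"dy":0,"dz":-0.5,"rx":0,"ry":0,"rz":0},{"dx":0,"dy":0,"dz":-1.5,"rx":0,"ry":0,"rz":0},{"dx":0,"dy":0,"dz":-3,"rx":0,"ry":0,"rz":0},{"dx":-1,"dy":0,"dz":-5,"rx":0,"ry":0,"rz":0},{"dx":-3,"dy":1,"dz":-6,"rx":0,"ry":0,"rz":0},{"dx":-5,"dy":3,"dz":-6,"rx":0,"ry":0,"rz":0},{"dx":-5.5,"dy":5,"dz":-6,"rx":0,"ry":0,"rz":0}]' 0.3 | sed -n '2p;4,5p'
python3 -m pendant '[{"dx":0,"dy":0,"dz":0,"rx":0,"ry":0,"rz":0},{"dx":0,"dy":0,"dz":0,"rx":0,"ry":0,"rz":0},{"dx":0,"dy":0,"dz":0,"rx":0,"ry":0,"rz":0},{"dx":0,"dy":0,"dz":0,"rx":0,"ry":0,"rz":0}]' >/dev/null
cat > chk.py <<'E'
from h import *
np.set_printoptions(precision=1,suppress=True)
for c in('top','side'):
  D=np.mean([snapshot(c)[1] for _ in range(6)],0); C=cloud(c,D,np.ones_like(D,bool)); T=(C[:,:2]-TO)@yaw(TY); z=C[:,2]
  for n,y in(('red',75),('green',-25),('yellow',-75)):
    k=(abs(T[:,1]-y)<20)&(z>11.5)&(z<20); o=[]
    for a,b in((-68,-45),(-40,-15),(-10,18)):
      q=T[k&(T[:,0]>a)&(T[:,0]<b)]; o.append(np.median(q[:,1]-y) if len(q)>3 else None)
    q=T[k&(T[:,0]<30)&(T[:,0]>-74)]; print(c,n,'yoff',np.array(o,float),'x',np.percentile(q[:,0],[1,99]),'zmax',np.percentile(z[k&(T[:,0]<30)&(T[:,0]>-74)],[50]))
row('z')
im,d=snapshot('side');C=cloud('side',d,np.ones_like(d,bool)); r=np.c_[(C[:,:2]-RO)@yaw(RY),C[:,2]]
k=(abs(r[:,0]+85)<18)&(abs(r[:,1]-80)<18)&(r[:,2]>84)&(r[:,2]<112);print('pin',r[k].mean(0),r[k].max(0))
for n in('paint_tin','hardener','mixing_cup'): print(n,[onz('top',x['centre'],0)[0,:2] for x in mark_of('top',n)[:1]])
st()
E
python3 chk.py
```

```text
ee_pos: [542.7, -208.7, 11.7]
contact_force: [-5.0, 2.8, 10.2]
gripper_width: 13.5
ee_pos: [423.4, -310.2, 162.9]
contact_force: [1.4, -0.8, -0.9]
gripper_width: 25.5
top red yoff [-0.8  1.   1.7] x [-68.6  19.3] zmax [14.8]
top green yoff [0.7 0.9 0.5] x [-68.  20.] zmax [14.8]
top yellow yoff [0.7 1.  1.5] x [-67.9  18.3] zmax [14.7]
side red yoff [3.5 2.3 2.1] x [-67.6  20.6] zmax [15.1]
side green yoff [2.7 3.  3.1] x [-66.2  20.8] zmax [15.3]
side yellow yoff [3.3 2.6 2.8] x [-68.6  20.5] zmax [15.2]
tcp [-270.1 -523.3] F [-0.6  0.4]
red 153 x [-29.7  37.6] y [75.6 78.  80.9] z [111.1 114. ]
blue 169 x [-30.8  37.1] y [93.3 96.2 98. ] z [110.4 113.1]
grey 392 x [-35.5  37.1] y [50.9 86.5 92.9] z [110.  113.4]
[(0.83, array([ 2.9, 75.2])), (0.5, array([ 190.5, -146. ]))]
pin [-83.3  82.4 101.4] [-75.5  89.6 110.6]
paint_tin [array([779.3, 137.1])]
hardener [array([790.2, -22.3])]
mixing_cup [array([ 773.1, -163.5])]
t 61.3 p [ 424.5 -310.1  160.2] yawY -87.9 j [-39.   2. 114.  -0.  63.  49.] F [-0.   0.5 -0.5] w 25.9 ff 0.0
```

```bash
python3 -c "
from h import *
np.set_printoptions(precision=1,suppress=True)
D=np.mean([snapshot('side')[1] for _ in range(8)],0);C=cloud('side',D,np.ones_like(D,bool)); r=np.c_[(C[:,:2]-RO)@yaw(RY),C[:,2]]
def rep(n,k): q=r[k]; print(n,len(q),'x',np.percentile(q[:,0],[1,3,97,99]),'y',np.percentile(q[:,1],[3,97]),'z',np.median(q[:,2]))
b=(r[:,0]>-60)&(r[:,0]<60)
rep('plate top',b&(abs(r[:,2]-107)<3)&(r[:,1]>66)&(r[:,1]<74)&(r[:,0]<20))
for y0 in(76,82,88,94): rep('panel %d'%y0,b&(r[:,2]>107.5)&(r[:,1]>y0+1)&(r[:,1]<y0+5))
rep('backstop',b&(abs(r[:,2]-101)<2)&(r[:,1]>102)&(r[:,1]<108))
rep('fence',b&(abs(r[:,2]-101)<2)&(r[:,1]>80)&(r[:,1]<98)&(r[:,0]<-20))
"
```

```text
plate top 83 x [-31.5 -30.6   9.3  10.1] y [67.4 72.2] z 107.01700515209734
panel 76 126 x [-32.1 -30.8  36.6  39. ] y [77.1 80.8] z 111.09174877458156
panel 82 133 x [-32.  -30.6  36.1  42.1] y [83.1 86.8] z 110.96553967556417
panel 88 130 x [-32.9 -30.9  36.3  37.4] y [89.2 92.9] z 110.94418766111056
panel 94 155 x [-33.  -31.4  35.6  36.6] y [95.3 98.7] z 110.64401529032943
backstop 147 x [-39.6 -38.3  10.2  11.1] y [102.2 107.8] z 100.5428183854616
fence 41 x [-40.4 -40.3 -35.7 -35.3] y [80.3 97.8] z 100.78664345308107
```

```bash
python3 -c "
from rig import *
print(job_done())"
```

```text
the job is handed in; nothing more can be done
None
```

I handed the job in at about 61 s. The pin is parked in the notch, and the four panels (blue, grey, green, red) stand tight against the backstop with the follower touching the row and their edges flush with the fence to about 1 mm by camera. The red, green and yellow spatulas lie straight in their own compartments with blades towards the white end (no blue spatula was found; red was re-seated once), and the tin, bottle and cup were not touched.

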